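Prop the purge box door on its stay and hang the sample pods for purging

TASK

Set up this bench for purging: first open the purge box's door and prop it by dropping the middle hole of its stay right down over the peg. Then hang every sample pod on the bench from the rail by its hook, put on at the open end of the rail with the hook's open side facing away from the robot, and slide each one along until the whole pod is past the black mark, in the guarded part, hanging straight down. Last of all, throw the purge valve's lever right over to open, away from the robot; leave the bottle, the dish and the screwdriver alone.

Things in the scene. Friction and masses are not known exactly. Their poses are not given: they have to be found in the camera images.
- door (a joint): Door of the low grey purge box (200 x 200 mm, top 95 mm above the bench): an aluminium panel 196 mm wide, 84 mm high, 8 mm thick, on a vertical hinge at its left edge seen from the robot. 0 is shut; grows as it swings out towards the robot, to 1.4 rad. Friction of about 0.12 N m holds it where it is left.
- door_hinge (a point): Point on the door's hinge axis, 104 mm above the bench. The axes turn with the door: -y runs along the door away from the hinge, and the stay's pivot is 110 mm from the hinge axis along that -y.
- stay_pivot (a point): Pivot of the stay on the door's upper edge, 104 mm above the bench. The stay is a flat steel bar, 24 mm wide, 6 mm thick, that swivels freely about the vertical here and can be raised at its free end. +x runs along the bar to the free end. Three round holes of 12 mm diameter lie 75, 105 and 135 mm from the pivot, a grip knob at 170 mm.
- stay_knob (a point): Middle (half-way up) of the stay's black grip knob: upright cylinder 16 mm in diameter, 40 mm high, standing on the bar near its free end. This point is 170 mm along the bar from the pivot and 23 mm above the bar's mid-thickness. +x runs along the bar away from the pivot.
- stay_middle_hole (a point): Centre of the middle one of the stay's three holes, 105 mm from the pivot, at half the bar's thickness.
- stay (a joint): Lift angle of the stay: 0 is level, its lowest, to which it falls by its own weight (underside then 6 mm above the box's top); positive is free end up, to 0.8 rad. It begins level, beside the peg (clockwise of it from above).
- stay_swivel (a joint): Swivel of the stay on the door about the vertical, positive anticlockwise from above; 0 when the bar is square to the door, pointing inwards. Range -1.2 to 2.2 rad.
- peg_top (a point): Top of the fixed upright peg on the purge box's top, 113 mm above the bench: 8 mm in diameter, tip tapered. It reaches 12 mm above the underside of the level stay. +x points from the box's front to its back, +y to its left. From the door's hinge axis the peg lies 40 mm along this +x and 80 mm along -y.
- rail_mark (a point): Point on the axis of the fixed horizontal rail at its black band, the mark; 123 mm above the bench. The rail is a steel bar, 12 mm in diameter, along this point's y; +x points away from the robot. Open part: from the end post at y = -125 mm to the mark. Guarded part: from the mark to the end post at y = +275 mm. Posts are 16 mm thick, their feet 56 mm across.
- rail: The rail as a whole; origin on the bench under the mark, axes as at the mark. Under the guarded part a fixed keeper strip, 8 mm thick in x, fills the space from 18 to 36 mm below the rail's axis, so a pod can be hooked on or lifted off only on the open part; one that hangs right down slides along freely.
- pod1_centre (a point): Centre of pod 1: white box 50 x 50 mm, 45 mm high, with a steel hook bracket 30 mm wide (in y) on top; 146 mm high in all, this point half-way up (73 mm). 0.15 to 0.3 kg; starts standing on the bench. z up; the hook is open towards +x. On top an upright grip plate, 10 mm thick in x, 30 mm wide in y, from 109 to 146 mm above the underside. May be absent.
- pod1_hook (a point): Seat of pod 1's hook: where the rail's axis lies once hung, 95 mm above the underside (22 mm above the centre). Back plate at x = -18 to -12 mm; lip at x = +12 to +18 mm, its lower edge 10 mm below this point, 40 mm above the box's top: that gap is the mouth, open to +x. The seat is a shallow V that centres itself on the rail. Axes as the pod's.
- purge_valve (a joint): Toggle lever of the purge valve, on an aluminium block 70 x 50 mm, 25 mm high. 0 is shut: leaning 0.6 rad towards the robot. It grows to 1.2 rad, fully open: leaning 0.6 rad away from the robot. A thin rod, 10 mm thick, with a black ball on it; it stays where it is left (friction 0.06 N m).
- purge_valve_tip (a point): Centre of the black ball, 26 mm in diameter, on the purge valve's lever, 80 mm from the lever's axis; the axis is level, 22 mm above the bench, over the block's middle. This point's x axis, laid level, points the way in which the lever opens.
- solvent: Bystander: small amber bottle, 48 mm in diameter, 85 mm high; origin under its centre.
- dish: Bystander: flat round steel dish, 70 mm in diameter, 22 mm high; origin under its centre.
- driver: Bystander: screwdriver lying on the bench; origin under its middle.
- pod2_centre (a point): Centre (half-way up) of pod 2, just like pod 1; it may be absent.
- pod3_centre (a point): Centre (half-way up) of pod 3, just like pod 1; it may be absent.
- pod4_centre (a point): Centre (half-way up) of pod 4, just like pod 1; it may be absent.
Mind the look-alikes: they are no part of the job. Leave any orange look-alike of the part that bears pod1_centre alone. What is shaped like the part that bears pod2_centre but orange is not meant.

How it is judged:
By the outcome, as a careful person would: the job done as asked, in the order asked, and still so for the second after the job is handed in, with the robot touching nothing.
Of pod1, pod2, pod3, pod4 only 3 to 4 are there at a start; the rules pass over those that are not, and their reading is None.
At some moment in a run one of pod1, pod2, pod3, pod4 may be knocked a few centimetres aside while the robot is not near it.
Once in a run the grip may slacken for a moment while it holds something.
It also fails if it takes over 208 s, if anything falls off the work surface, if the arm or the gripper's body presses on something with over 40 N, if the wrist force passes 120 N, or if a joint passes its speed limit or range.

ROBOT

A 7-joint arm with a two-finger parallel gripper is mounted at the origin on the work surface. World frame = base frame: x ahead of the robot, y to its left, z up, the work surface at z = 0. Lengths are in m, angles in rad, forces in N, time in s.
With the tool pointing down it reaches from about 0.425 to 0.975 m from the base axis. Payload 16.7 kg.
Tool frame: the origin (TCP) lies at the centre of the arm's flange, where the gripper is bolted on; the fingertips stand 173 mm ahead of it and the grasp point (between the pads) lies 155 mm ahead of it; z points along the fingers, y is the line along which they close (so a half turn about z gives the same grasp; the last joint's range is limited). The gripper opens to 85 mm and grips with 20 to 120 N. Pads are 22 mm wide; open, the fingers measure 114 mm over their backs; the gripper's body (76 mm by 85 mm) begins 54 mm behind the grasp point. The pads swing forward as they close: fully open they stand 13 mm farther back than shut.
Start: joints at [0.991, 0.426, 0.074, 1.606, -0.034, 1.111, -0.067], TCP at [0.282, -0.613, 0.405] pointing down, gripper open.
Joint ranges: [-2.85, 2.85], [-0.5, 2.14], [-1.23, 1.37], [0.21, 2.46], [-1.02, 4.16], [0.16, 2.05], [-2.73, 2.73]. Speed limits (rad/s): [1.89, 1.89, 2.39, 2.39, 3.01, 3.01, 3.01].

INTERFACE

Orientations are given as a unit quaternion [w, x, y, z].
In Python, from rig import manip gives the robot as it stands.
- The arm moves only by the tool apply_moves, never from a script. Its argument "increments" is one flat list of numbers, 4 for each row, row after row: the shift along the tool's x, y, z in cm, then the turn about the tool's z in degrees. A call has 1 to 5 rows; each row shifts and turns the commanded pose from where the row before left it, along the tool's axes as they then stand; what a row does not reach is not made up. A row lasts 1/8 s, in which the tool goes at most 62.5 mm and 10.7 degrees, less where a joint would pass 70% of its speed; a pose out of reach is approached as far as the arm can. A call with a gripper value outside its range is refused whole. "grip" is the closure, from 0 (fully open) to 1 (shut), set as the call begins (left out, the last holds). The fingers move at their own pace and stop on an object; "squeeze" is the grip in N (left out, the last holds). Time passes only in rows, so rows that do not move let the fingers close. It gives the time, the measured TCP pose, the force, the opening and the grip force at its end, in the units of the state.
- manip.read_state(): the state, without advancing time (a new reading comes with each control period).
- manip.capture(name): name is "side" or "top" or "wrist"; returns a dict with "img" (400x640x3 uint8, red, green, blue), "mtx" (3x3 intrinsics, pixels), "k1" (the pictures are not rectified: a ray, as slopes to the right and down, at radius r is drawn at 1 + k1 r^2 times it, then the intrinsics apply), "origin" and "orientation" of the camera in the world. Camera axes: x right, y down, z forward; pixel columns grow to the right and rows downward; lengths in m; the calibration is good to about 2 mm. A picture is of the moment at which its call begins. There is no depth.
- manip.hand_in(): hands the job in; it is judged then, once.
The state is a dict: "time": time; "q": joint angles; "qd": joint speeds; "effort": joint torques, N m; "eef_pos": TCP position; "orientation": TCP orientation; "contact_force": force on the tool from outside, world axes, zero at the start; "ft_torque": the same for the moment, N m; "finger_gap": finger opening in m; "finger_force": force on a finger pad.
Only numpy, scipy, OpenCV 4.12 (cv2) and the standard library are available. Lean on these libraries where they do the work, as an engineer would, in place of code of your own. Each camera call takes 0.05 s, during which the arm holds its last target. There are 200 camera calls.

## Working session

There is one attempt and no reset: what is moved stays moved. The work goes in short steps, Python scripts to look and compute and a tool call to move; the robot and the scene stay as the last step left them, time stands still between calls to the robot, and variables do not carry over. Pictures are saved under pics/ and viewed, at most 14 in all, crops included, and the job is handed in when it is done.

Besides the shell and the picture viewer there is one more tool, called after "Request:" in YAML: its name, and indented under it one key for each argument. apply_moves: Moves the arm, as the interface text tells. Its arguments: {"type":"object","properties":{"increments":{"type":"array","items":{"type":"number"}},"grip":{"type":"number"},"squeeze":{"type":"number"}},"required":["increments"]}

```bash
mkdir -p pics
cat > h.py <<'E'
import numpy as np,cv2
from scipy.spatial.transform import Rotation as R
from rig import manip
def rot(q): return R.from_quat([q[1],q[2],q[3],q[0]]).as_matrix()
def cap(name,save=None):
    c=manip.capture(name)
    if save: cv2.imwrite('pics/'+save,cv2.cvtColor(c['img'],cv2.COLOR_RGB2BGR))
    return c
def pix(c,p):
    p=np.atleast_2d(p).astype(float); v=(p-np.array(c['origin']))@rot(c['orientation'])
    s=v[:,:2]/v[:,2:]; s=s*(1+c['k1']*(s**2).sum(1,keepdims=True)); K=np.array(c['mtx'])
    return s@K[:2,:2].T+K[:2,2]
def ray(c,uv):
    K=np.array(c['mtx']); d=np.linalg.solve(K,np.r_[uv,1])[:2]; s=d.copy()
    for _ in range(30): s=d/(1+c['k1']*(s@s))
    return np.array(c['origin']),rot(c['orientation'])@np.r_[s,1]
def atz(c,uv,z):
    o,d=ray(c,uv); return o+d*(z-o[2])/d[2]
E
python3 - <<'E'
from h import *
import pickle
for n in ['side','top','wrist']:
    c=cap(n,n+'0.png'); pickle.dump(c,open(n+'0.pkl','wb')); print(n,c['origin'],c['orientation'],c['mtx'],c['k1'])
print(manip.read_state())
E
```

```text
side [ 0.23838115 -0.60764074  0.51234913] [-0.48535433  0.84355055 -0.19686054  0.1187416 ] [[372.85580021   0.         319.73148706]
 [  0.         372.85580021 203.51308942]
 [  0.           0.           1.        ]] -0.07845312885525857
top [0.32136382 0.04047632 1.21879304] [ 0.07356803 -0.70042474  0.70680662 -0.06646297] [[454.53320154   0.         321.52586768]
 [  0.         454.53320154 202.17295731]
 [  0.           0.           1.        ]] -0.0896155792829787
wrist [ 0.35082297 -0.5812549   0.37430317] [ 0.12733925  0.83204427 -0.53359714 -0.0822262 ] [[280.69966429   0.         319.3473526 ]
 [  0.         280.69966429 197.4422771 ]
 [  0.           0.           1.        ]] 0.005961452489857218
{'time': 0.15, 'q': array([ 0.99051105,  0.42659893,  0.07386255,  1.60647658, -0.03406805,
        1.11080583, -0.06709279]), 'qd': array([ 5.06568445e-04, -2.05622855e-03, -1.74870364e-03, -2.78268195e-03,
        1.06836982e-03,  9.43492009e-05, -1.13397918e-03]), 'effort': array([ 5.56057901e-03, -9.50308800e+01,  3.76382187e+00, -4.63764954e+01,
        1.93282566e-02,  7.83481461e-03, -3.98663519e-05]), 'eef_pos': array([ 0.28178762, -0.61320147,  0.40415719]), 'orientation': array([-4.90188417e-04,  9.76894226e-01,  2.13722732e-01, -1.57596248e-04]), 'contact_force': array([-0.15789715,  0.19640209,  0.19362926]), 'ft_torque': array([ 0.01775806, -0.00255284, -0.04968738]), 'finger_force': 0.0, 'finger_gap': 0.0854569513395528}
```

View pics/top0.png

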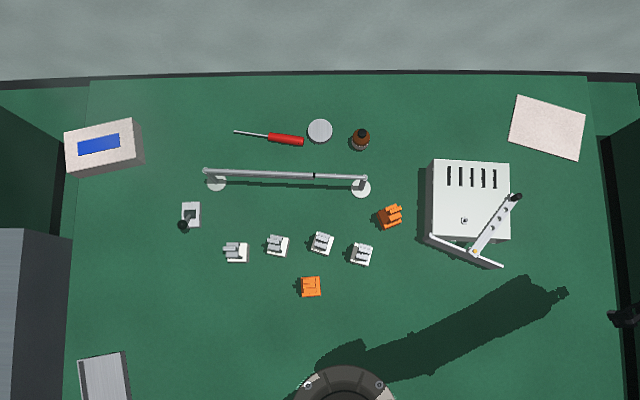

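View pics/side0.png

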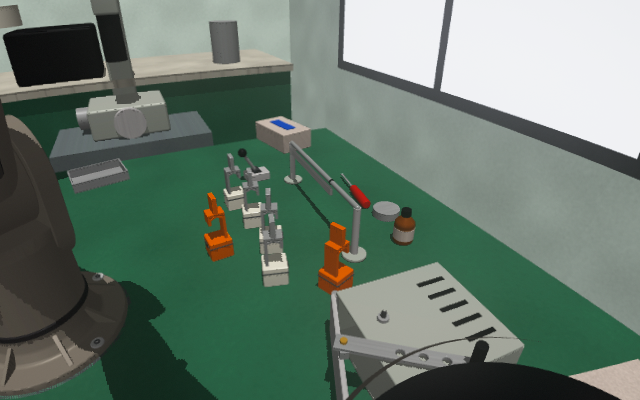

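Top view: white pods near (236,252), (277,245), (321,243) and (361,254), with orange decoys at (390,215) and (311,287). The rail runs from (208,170) to (365,178), with the mark near (314,175). The box has its peg at (464,220), the stay pivot at (474,251) and the knob at (516,197). The valve is at (190,215). I'll zoom in.

Run:
```python
import cv2
i=cv2.imread('pics/top0.png')
cv2.imwrite('pics/a.png',cv2.resize(i[145:285,410:550],None,fx=4.2,fy=4.2,interpolation=cv2.INTER_CUBIC))
cv2.imwrite('pics/b.png',cv2.resize(i[150:310,165:405],None,fx=3.3,fy=3.3,interpolation=cv2.INTER_CUBIC))
```

```text
(no output)
```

View pics/a.png

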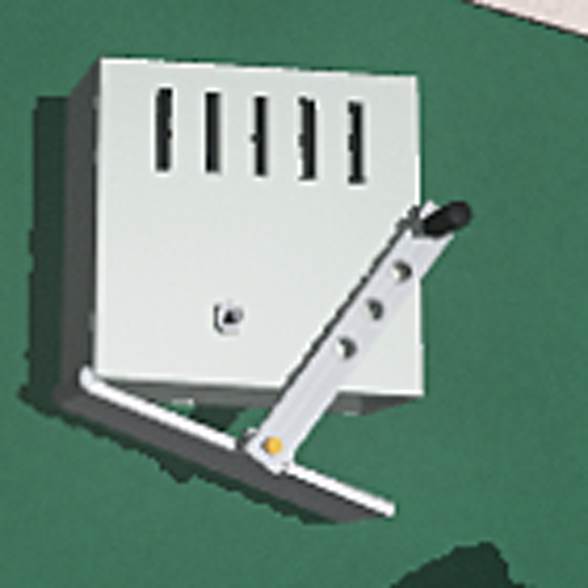

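View pics/b.png

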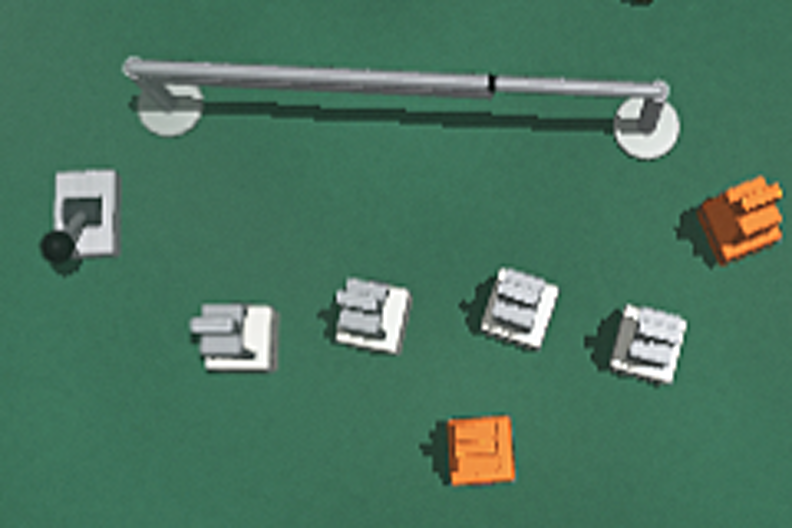

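Crop a, in full-image coordinates (crop/4.2 + (410,145)): hinge at (88,375), pivot at (273,445), holes along the bar, knob top at (458,212) and peg at (235,315). The door already stands ajar. Crop b shows the four white pods, the rail and the mark at (491,83). Next I'll convert these to positions and fit the pods by silhouette.

```bash
cat >> h.py <<'E'
BOX=[((-25,25),(-25,25),(0,45)),((-18,-12),(-15,15),(45,109)),((12,18),(-15,15),(85,109)),((-18,18),(-15,15),(101,109)),((-5,5),(-15,15),(109,146))]
def podmask(c,x,y,yaw,z0=0,sc=1):
    m=np.zeros((400*sc,640*sc),np.uint8); cs,sn=np.cos(yaw),np.sin(yaw)
    for bx in BOX:
        P=np.array([[a,b,d] for a in bx[0] for b in bx[1] for d in bx[2]])/1000.
        W=np.c_[x+cs*P[:,0]-sn*P[:,1],y+sn*P[:,0]+cs*P[:,1],z0+P[:,2]]
        h=cv2.convexHull((pix(c,W)*sc).astype(np.float32)).astype(np.int32); cv2.fillConvexPoly(m,h,1)
    return m
def topmask(img):
    hsv=cv2.cvtColor(img,cv2.COLOR_RGB2HSV); return ((hsv[...,1]<75)&(hsv[...,2]>60)).astype(np.uint8)
def fitpod(c,uv,yaws,sc=4):
    from scipy.optimize import minimize
    M=cv2.resize(topmask(c['img']),None,fx=sc,fy=sc,interpolation=cv2.INTER_LINEAR)
    w=np.zeros_like(M); u,v=np.array(uv)*sc; w[int(v-28*sc):int(v+28*sc),int(u-24*sc):int(u+24*sc)]=1
    n,l=cv2.connectedComponents(M*w); k=l[int(v),int(u)]
    if k==0: k=np.argmax(np.bincount(l.ravel())[1:])+1
    M=(l==k).astype(np.uint8)
    best=None
    for y0 in yaws:
        p=atz(c,uv,.06)
        f=lambda q:1-(lambda r:(r&M).sum()/((r|M).sum()))(podmask(c,q[0]/100,q[1]/100,q[2]/10,sc=sc))
        r=minimize(f,[p[0]*100,p[1]*100,y0*10],method='Nelder-Mead',options=dict(initial_simplex=[[p[0]*100+a,p[1]*100+b,y0*10+d] for a,b,d in [(0,0,0),(1.5,0,0),(0,1.5,0),(0,0,2)]],maxiter=120))
        print('  yaw0 %.1f -> %.4f %.4f yaw %.1f deg  iou %.3f'%(y0,r.x[0]/100,r.x[1]/100,np.degrees(r.x[2]/10),1-r.fun))
        if best is None or r.fun<best.fun: best=r
    return best.x[0]/100,best.x[1]/100,best.x[2]/10
E
python3 - <<'E'
from h import *
import pickle
c=pickle.load(open('top0.pkl','rb'))
A=lambda u,v,z:atz(c,(u/4.2+410-.4,v/4.2+145-.4),z).round(4)
B=lambda u,v,z:atz(c,(u/3.3+165-.4,v/3.3+150-.4),z).round(4)
for n,u,v,z in [('bl',100,58,.095),('br',417,76,.095),('fl',97,378,.095),('fr',424,396,.095),('peg',235,315,.113),('piv',273,445,.107),('h1',345,347,.107),('h2',374,309,.107),('h3',401,271,.107),('knob',458,212,.147),('hinge',88,375,.1),('doorend',392,511,.088)]: print(n,A(u,v,z))
for n,u,v,z in [('railL',133,67,.123),('railR',660,90,.123),('mark',491,83,.123),('ball',58,246,.088),('valve bl',57,172,.025),('valve br',116,171,.025),('vfr',118,256,.025)]: print(n,B(u,v,z))
for uv in [(241,256),(280,247),(323,245),(363,256)]:
    print(uv); fitpod(c,uv,[0,1.57,3.14,-1.57])
E
```

```text
bl [ 0.6596 -0.2388  0.095 ]
br [ 0.647  -0.4367  0.095 ]
fl [ 0.462  -0.2257  0.095 ]
fr [ 0.4484 -0.4231  0.095 ]
peg [ 0.496  -0.3056  0.113 ]
piv [ 0.4196 -0.325   0.107 ]
h1 [ 0.477  -0.3725  0.107 ]
h2 [ 0.4996 -0.392   0.107 ]
h3 [ 0.5224 -0.4105  0.107 ]
knob [ 0.5496 -0.4315  0.147 ]
hinge [ 0.4632 -0.2192  0.1   ]
doorend [ 0.3808 -0.4008  0.088 ]
railL [0.6276 0.3437 0.123 ]
railR [ 0.6048 -0.057   0.123 ]
mark [0.6115 0.0704 0.123 ]
ball [0.4953 0.4059 0.088 ]
valve bl [0.5665 0.4303 0.025 ]
valve br [0.5668 0.381  0.025 ]
vfr [0.4965 0.3763 0.025 ]
(241, 256)
  yaw0 0.0 -> 0.4280 0.2720 yaw -1.4 deg  iou 0.952
  yaw0 1.6 -> 0.4280 0.2717 yaw 90.3 deg  iou 0.923
  yaw0 3.1 -> 0.4280 0.2719 yaw 178.5 deg  iou 0.952
  yaw0 -1.6 -> 0.4280 0.2718 yaw -91.4 deg  iou 0.924
(280, 247)
  yaw0 0.0 -> 0.4449 0.1660 yaw -12.1 deg  iou 0.923
  yaw0 1.6 -> 0.4451 0.1661 yaw 79.4 deg  iou 0.908
  yaw0 3.1 -> 0.4451 0.1658 yaw 168.6 deg  iou 0.924
  yaw0 -1.6 -> 0.4451 0.1662 yaw -100.7 deg  iou 0.908
(323, 245)
  yaw0 0.0 -> 0.4499 0.0496 yaw -18.5 deg  iou 0.902
  yaw0 1.6 -> 0.4498 0.0497 yaw 71.9 deg  iou 0.896
  yaw0 3.1 -> 0.4500 0.0496 yaw 161.7 deg  iou 0.902
  yaw0 -1.6 -> 0.4494 0.0498 yaw -108.7 deg  iou 0.895
(363, 256)
  yaw0 0.0 -> 0.4205 -0.0512 yaw -16.0 deg  iou 0.882
  yaw0 1.6 -> 0.4209 -0.0515 yaw 75.2 deg  iou 0.873
  yaw0 3.1 -> 0.4209 -0.0512 yaw 164.3 deg  iou 0.883
  yaw0 -1.6 -> 0.4203 -0.0515 yaw -106.5 deg  iou 0.878
```

Run:
```python
from h import *
import pickle,itertools
c=pickle.load(open('side0.pkl','rb'))
P=[(.428,.272,-1.4),(.4449,.166,-12),(.4499,.0496,-18.4),(.4207,-.0512,-15.9)]
M=topmask(c['img']); sc=4
M=cv2.resize(M,None,fx=sc,fy=sc)
for p in P:
    for f in (0,90,180,270):
        m=podmask(c,p[0],p[1],np.radians(p[2]+f),sc=sc)
        hull=podmask(c,p[0],p[1],np.radians(p[2]+180),sc=sc)|podmask(c,p[0],p[1],np.radians(p[2]),sc=sc)
        hull=cv2.dilate(hull,np.ones((13,13)))
        print(p,f,'%.3f'%((m==M)[hull>0].mean()))
i=cv2.imread('pics/side0.png')[135:295,185:385]
cv2.imwrite('pics/c.png',cv2.resize(i,None,fx=3.7,fy=3.7,interpolation=cv2.INTER_CUBIC))
```

```text
(0.428, 0.272, -1.4) 0 0.892
(0.428, 0.272, -1.4) 90 0.775
(0.428, 0.272, -1.4) 180 0.842
(0.428, 0.272, -1.4) 270 0.804
(0.4449, 0.166, -12) 0 0.850
(0.4449, 0.166, -12) 90 0.789
(0.4449, 0.166, -12) 180 0.815
(0.4449, 0.166, -12) 270 0.797
(0.4499, 0.0496, -18.4) 0 0.878
(0.4499, 0.0496, -18.4) 90 0.813
(0.4499, 0.0496, -18.4) 180 0.852
(0.4499, 0.0496, -18.4) 270 0.812
(0.4207, -0.0512, -15.9) 0 0.862
(0.4207, -0.0512, -15.9) 90 0.865
(0.4207, -0.0512, -15.9) 180 0.864
(0.4207, -0.0512, -15.9) 270 0.864
```

View pics/c.png

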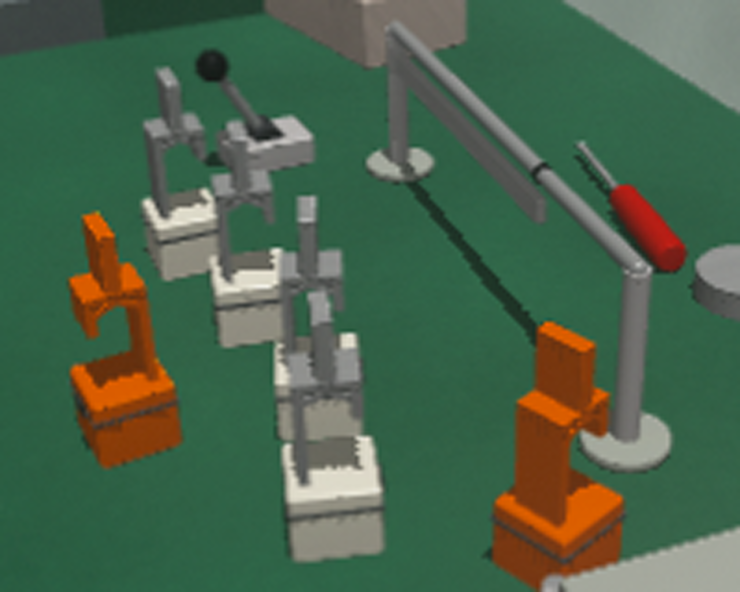

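Request:
apply_moves:
  increments: [0,0,0,10.7,0,0,0,10.7,0,0,0,10.7,0,0,0,10.7,0,0,0,10.7]
  grip: 0.3

```text
time: 0.78
eef_pos: [0.2818, -0.6132, 0.4044]
orientation: [-0.0, 0.968, -0.252, -0.0]
contact_force: [0.4, 0.4, -0.4]
finger_gap: 0.0598
finger_force: 0.0
```

All four white pods have their hooks open away from the robot (bar plate on the left, lip on the right in this view), so only small turns are needed.

```bash
cat >> h.py <<'E'
def head():
    q=manip.read_state()['orientation']; m=rot(q); return np.degrees(np.arctan2(m[1,0],m[0,0]))
def plan(x,y,zg,heading=None):
    "grasp-point target -> turn (deg about tool z), then tool-frame shift cm (after the turn)"
    s=manip.read_state(); h=head(); t=0 if heading is None else -((heading-h+180)%360-180)
    a=np.radians(h-t); d=np.array([x,y,zg+.155])-s['eef_pos']
    X=np.array([np.cos(a),np.sin(a)]); Y=np.array([np.sin(a),-np.cos(a)])
    print('t=%.2f head %.1f q7 %.2f turn %.1f | shift cm x %.2f y %.2f z %.2f'%(s['time'],h,s['q'][6],t,100*d[:2]@X,100*d[:2]@Y,-100*d[2]))
E
python3 -c "
from h import *
plan(.55,-.4325,.2,-39.6)"
```

```text
t=0.78 head -29.2 q7 -0.93 turn 10.4 | shift cm x 9.14 y -31.02 z 4.94
```

Request:
apply_moves:
  increments: [0,0,0,10.4,1.8,-6.0,0,0,1.8,-6.0,0,0,1.8,-6.0,0,0,1.8,-6.0,0,0]

```text
time: 1.4
eef_pos: [0.4904, -0.4718, 0.4046]
orientation: [-0.0, 0.942, -0.336, -0.0]
contact_force: [0.2, -1.0, 0.5]
finger_gap: 0.0597
finger_force: 0.0
```

Request:
apply_moves:
  increments: [1.8,-6.0,0,0,0.14,-1.0,2.5,0,0,0,2.4,0,0,0,0,0]

```text
time: 1.9
eef_pos: [0.5478, -0.4308, 0.3537]
orientation: [-0.0, 0.942, -0.335, -0.002]
contact_force: [-0.4, -0.0, -1.1]
finger_gap: 0.0594
finger_force: 0.0
```

Run:
```python
from h import *
plan(.55,-.4325,.135,-39.6)
c=cap('wrist','w1.png'); t=cap('top')
for n,p in [('knobtop',(.55,-.4325,.147)),('peg',(.497,-.304,.113)),('piv',(.4196,-.325,.107))]: print(n,pix(c,p).round(0))
```

```text
t=1.90 head -39.2 q7 -1.58 turn 0.4 | shift cm x 0.28 y -0.01 z 6.37
knobtop [[319. 222.]]
peg [[247. 330.]]
piv [[318. 364.]]
```

View pics/w1.png

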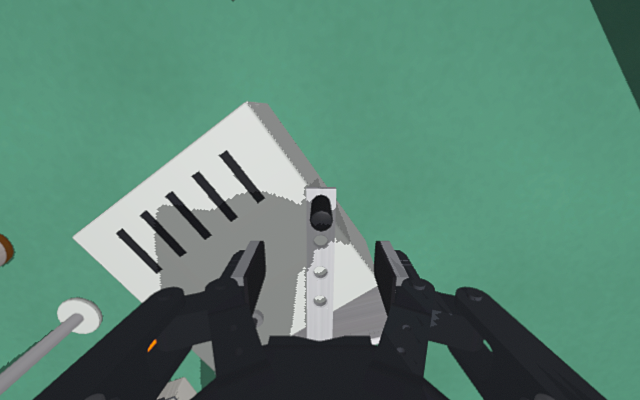

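Wrist view: knob top at (320,217), about 4 px beyond the predicted (319,222). The position is good to 3 mm, so I'll descend and grip.

Request:
apply_moves:
  increments: [0.5,0,2.0,0,0,0,2.2,0,0,0,2.2,0,0,0,0,0]

```text
time: 2.5
eef_pos: [0.5516, -0.4344, 0.2901]
orientation: [-0.0, 0.942, -0.336, -0.001]
contact_force: [-0.2, 0.1, 0.4]
finger_gap: 0.0595
finger_force: 0.0
```

Request:
apply_moves:
  increments: [0,0,0,0,0,0,0,0,0,0,0,0,0,0,0,0]
  grip: 1
  squeeze: 40

```text
time: 3.0
eef_pos: [0.5521, -0.4346, 0.2922]
orientation: [0.0, 0.942, -0.336, 0.0]
contact_force: [0.8, -0.5, 1.2]
finger_gap: 0.0143
finger_force: 39.0
```

Run:
```python
from h import *
s=manip.read_state(); print(s['finger_gap'],s['finger_force'],s['eef_pos'],head(),s['contact_force'])
hg=np.array([.462,-.2222]); peg=np.array([.497,-.304]); ph=np.radians(-3.9)
ux=np.array([np.cos(ph),np.sin(ph)]); uy=np.array([-ux[1],ux[0]])
piv=lambda th: hg+.11*(-np.sin(th)*ux-np.cos(th)*uy)
for th in np.radians([19,20,21,36]):
    p=piv(th); g=s['eef_pos'][:2]-p; print(np.degrees(th).round(),p,'knob dist',np.linalg.norm(g),'head',np.degrees(np.arctan2(g[1],g[0])),'|peg-p|',np.linalg.norm(peg-p))
p=piv(np.radians(36)); b=(peg-p)/np.linalg.norm(peg-p); print('final',p+.17*b, peg+.065*b,np.degrees(np.arctan2(b[1],b[0])))
plan(*(p+.17*b),.135,np.degrees(np.arctan2(b[1],b[0])))
```

```text
0.014312832426674011 39.03457581996918 [ 0.55210225 -0.43463156  0.29224776] -39.22099944284405 [ 0.79209666 -0.48150254  1.16486047]
19.0 [ 0.41919637 -0.32353039] knob dist 0.17322656680752369 head -39.89355448746091 |peg-p| 0.08021746603775805
20.0 [ 0.41743443 -0.32276794] knob dist 0.17506825500450765 head -39.71516990893709 |peg-p| 0.0817491042141082
21.0 [ 0.41568606 -0.32197484] knob dist 0.1769206413072692 head -39.550950532510235 |peg-p| 0.08327695768782907
36.0 [ 0.39144054 -0.30658817] knob dist 0.20544414295273503 head -38.55397570726764 |peg-p| 0.10559118377504054
final [ 0.56138946 -0.30242126] [ 0.56198047 -0.30240677] 1.4045290158823456
t=3.00 head -39.2 q7 -1.57 turn -40.6 | shift cm x 1.25 y -13.19 z 0.22
```

Run:
```python
from h import *
hg=np.array([.462,-.2222]); ph=np.radians(-3.9)
ux=np.array([np.cos(ph),np.sin(ph)]); uy=np.array([-ux[1],ux[0]])
piv=lambda th: hg+.11*(-np.sin(th)*ux-np.cos(th)*uy)
u=lambda d:np.array([np.cos(np.radians(d)),np.sin(np.radians(d))])
N=8;r=.157
th=np.radians(np.linspace(19.5,36,N+1)); b=np.linspace(-39.6,1.4,N+1)
for i in range(N):
    d=piv(th[i+1])+r*u(b[i+1])-piv(th[i])-r*u(b[i])
    print((100*np.array([d@u(b[i]),d@u(b[i]-90)])).round(2), -(b[i+1]-b[i]))
```

```text
[-0.44 -1.3 ] -5.125
[-0.45 -1.35] -5.125
[-0.46 -1.4 ] -5.125
[-0.46 -1.45] -5.125
[-0.45 -1.5 ] -5.125
[-0.43 -1.54] -5.125
[-0.41 -1.59] -5.125
[-0.39 -1.63] -5.125000000000002
```

Request:
apply_moves:
  increments: [-0.2,0,-0.8,0,-0.2,0,-0.9,0,-0.3,0,-0.8,0,-0.3,0,-0.8,0,-0.3,0,-0.8,0]
  squeeze: 60

```text
time: 3.62
eef_pos: [0.5416, -0.426, 0.3333]
orientation: [-0.0, 0.942, -0.336, -0.0]
contact_force: [-0.8, 0.9, -4.6]
finger_gap: 0.0139
finger_force: 58.5
```

Request:
apply_moves:
  increments: [-0.44,-1.3,0,-5.1,-0.45,-1.35,0,-5.1,-0.46,-1.4,0,-5.1,-0.46,-1.45,0,-5.1]

```text
time: 4.12
eef_pos: [0.5552, -0.3697, 0.3334]
orientation: [0.0, 0.987, -0.162, 0.001]
contact_force: [1.2, -0.3, -2.9]
finger_gap: 0.0138
finger_force: 58.7
```

Request:
apply_moves:
  increments: [-0.45,-1.5,0,-5.1,-0.43,-1.54,0,-5.1,-0.41,-1.6,0,-5.1,-0.39,-1.63,0,-5.1,0,0,0,0]

```text
time: 4.75
eef_pos: [0.5506, -0.3046, 0.3333]
orientation: [-0.0, 1.0, 0.015, 0.0]
contact_force: [1.0, 1.2, -2.0]
finger_gap: 0.0139
finger_force: 58.7
```

Run:
```python
from h import *
s=manip.read_state(); print(s['finger_gap'],s['eef_pos'],head(),s['contact_force'])
c=cap('wrist','w2.png');t=cap('top','t2.png'); d=cap('side','s2.png')
for k in (c,t,d): print(pix(k,[(.497,-.304,.113),(.497,-.304,.095)]).round(0).tolist())
a=cv2.imread('pics/w2.png')[150:400,200:440]; b=cv2.imread('pics/t2.png')[150:275,420:540]; e=cv2.imread('pics/s2.png')[270:400,320:520]
cv2.imwrite('pics/m2.png',np.hstack([cv2.resize(a,(400,416)),cv2.resize(b,(400,416),interpolation=cv2.INTER_CUBIC)]))
```

```text
0.013899417806823864 [ 0.55064527 -0.30456159  0.33332245] 1.6685715546582298 [ 0.9603552   1.21608683 -1.96822   ]
[[317.0, 282.0], [317.0, 270.0]]
[[465.0, 219.0], [463.0, 220.0]]
[[383.0, 309.0], [382.0, 317.0]]
```

View pics/m2.png

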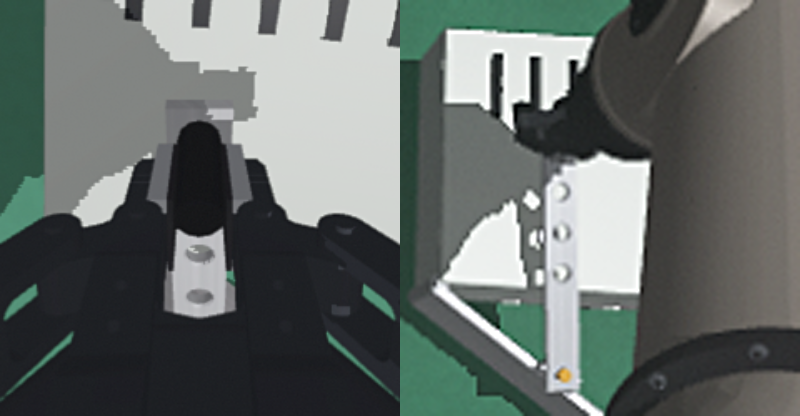

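Wrist and top views: the stay is raised over the peg (hidden). In the top view the middle hole is near (468.3,219.7) and the pivot near (468.9,262.7).

Run:
```python
from h import *
t=cap('top')
g=lambda u,v,z:atz(t,(420+(u-400)/3.333-.4,150+v/3.328-.4),z).round(4)
print('mid',g(561,232,.130),'near',g(561,273,.123),'far',g(560.5,191,.137),'piv',g(563,375,.107))
# peg precise from initial images: triangulate top & side
import pickle
T=pickle.load(open('top0.pkl','rb'));S=pickle.load(open('side0.pkl','rb'))
i=cv2.cvtColor(S['img'],cv2.COLOR_RGB2BGR)[300:335,360:405]; j=cv2.cvtColor(T['img'],cv2.COLOR_RGB2BGR)[205:235,448:486]
cv2.imwrite('pics/peg.png',np.hstack([cv2.resize(i,(450,350),interpolation=cv2.INTER_CUBIC),cv2.resize(j,None,fx=350/38,fy=350/30,interpolation=cv2.INTER_CUBIC)]))
```

```text
mid [ 0.494  -0.3062  0.13  ] near [ 0.4646 -0.3063  0.123 ] far [ 0.5233 -0.3057  0.137 ] piv [ 0.3911 -0.3079  0.107 ]
```

View pics/peg.png

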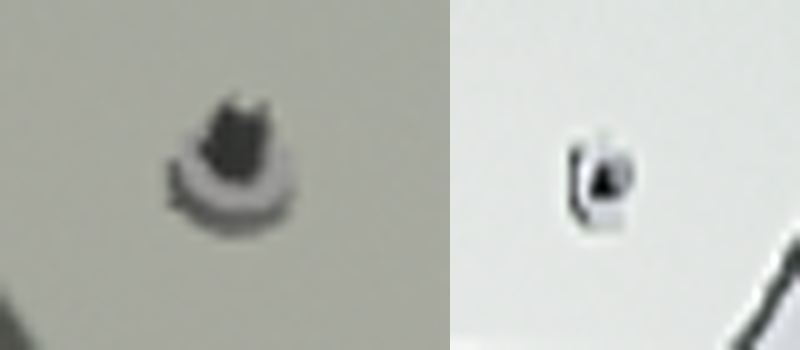

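Triangulated, the peg tip sits at about (0.4965, -0.3055) and the hole will land at about (0.496, -0.306). I'll lower along the arc.

Request:
apply_moves:
  increments: [0.3,0,0.8,0,0.3,0,0.8,0,0.3,0,0.8,0,0.2,0,0.7,0,0,0,0,0]
  squeeze: 40

```text
time: 5.58
eef_pos: [0.5613, -0.3053, 0.3008]
orientation: [-0.0, 1.0, 0.014, -0.001]
contact_force: [-2.1, 0.0, 1.9]
finger_gap: 0.014
finger_force: 59.6
```

Request:
apply_moves:
  increments: [0.1,0,0.5,0,0.1,0,0.5,0,0,0,0,0]

```text
time: 5.95
eef_pos: [0.5635, -0.3052, 0.2915]
orientation: [-0.0, 1.0, 0.014, -0.0]
contact_force: [-1.0, -0.5, 3.4]
finger_gap: 0.0142
finger_force: 60.2
```

Request:
apply_moves:
  increments: [0,0,0,0,0,0,0,0,0,0,0,0]
  grip: 0.4

```text
time: 6.32
eef_pos: [0.5635, -0.3052, 0.2917]
orientation: [-0.0, 1.0, 0.014, 0.0]
contact_force: [-0.3, 0.1, 0.4]
finger_gap: 0.0511
finger_force: 0.0
```

Request:
apply_moves:
  increments: [0,0,-3,0,0,0,-6,0,0,0,-6,0,0,0,-2,0]

```text
time: 6.82
eef_pos: [0.5637, -0.3054, 0.4661]
orientation: [0.001, 1.0, 0.014, 0.002]
contact_force: [-0.4, -0.3, -0.6]
finger_gap: 0.0511
finger_force: 0.0
```

Run:
```python
from h import *
s=manip.read_state(); print(s['finger_gap'],s['eef_pos'],head(),s['contact_force'])
d=cap('wrist','w3.png'); c=cap('side','s3.png')
p=pix(d,(.4965,-.3055,.11))[0]; print(p, pix(d,(.5615,-.305,.147)), pix(c,(.4965,-.3055,.113)))
a=cv2.imread('pics/w3.png'); u,v=p.astype(int); v=min(max(v,90),310)
b=cv2.imread('pics/s3.png')[260:360,320:450]
cv2.imwrite('pics/m3.png',np.hstack([cv2.resize(a[v-90:v+90,u-90:u+90],(400,400)),cv2.resize(b,(400,400),interpolation=cv2.INTER_CUBIC)]))
plan(.4207,-.0512,.24,74.1)
```

```text
0.05107984597101868 [ 0.56365776 -0.30540909  0.46605015] 1.5658081395592536 [-0.38273649 -0.31492019 -0.56015599]
[317.32118651 229.65106876] [[318.20396763 187.57891644]] [[383.35483036 309.57892398]]
t=6.92 head 1.6 q7 -1.14 turn -72.5 | shift cm x 20.53 y -20.71 z 6.97
```

View pics/m3.png

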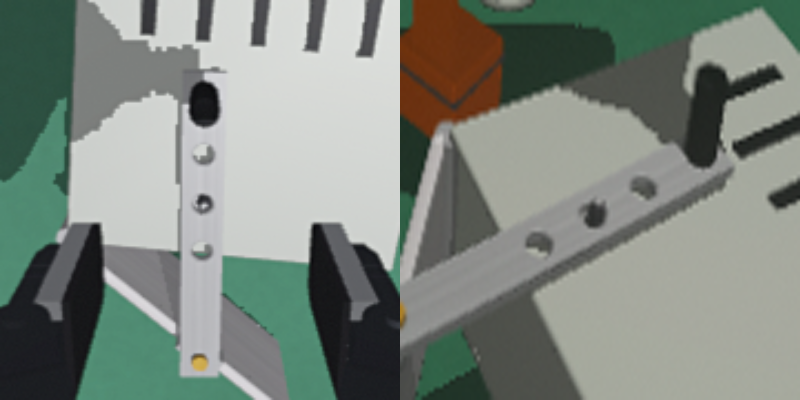

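The middle hole sits down over the peg. Next is pod 4, the one at (0.4207, -0.0512).

Request:
apply_moves:
  increments: [0,0,0,-10.4,0,0,0,-10.4,0,0,0,-10.4,0,0,0,-10.4,0,0,0,-10.4]

```text
time: 7.55
eef_pos: [0.5633, -0.3051, 0.4603]
orientation: [-0.001, 0.891, 0.453, -0.0]
contact_force: [0.3, 0.1, -0.2]
finger_gap: 0.0513
finger_force: 0.0
```

Request:
apply_moves:
  increments: [0,0,0,-10.4,0,0,0,-10.2,4.1,-4.1,0,0,4.1,-4.1,0,0,4.1,-4.1,0,0]

```text
time: 8.18
eef_pos: [0.4775, -0.1518, 0.4605]
orientation: [-0.001, 0.798, 0.603, -0.0]
contact_force: [1.2, 1.6, 0.7]
finger_gap: 0.051
finger_force: 0.0
```

Request:
apply_moves:
  increments: [4.1,-4.1,0,0,4.1,-4.1,0,0,0,0,3.5,0,0,0,3.5,0,0,0,0,0]

```text
time: 8.8
eef_pos: [0.4211, -0.0521, 0.3895]
orientation: [-0.002, 0.798, 0.603, -0.002]
contact_force: [-1.0, 1.0, 0.8]
finger_gap: 0.0511
finger_force: 0.0
```

Run:
```python
from h import *
c=cap('wrist','w4.png'); t=cap('top','t4.png')
plan(.4207,-.0512,.134,74.1)
for k in range(5):
    pass
i=cv2.imread('pics/w4.png'); m=podmask(c,.4207,-.0512,np.radians(-15.9))
cs,_=cv2.findContours(m,cv2.RETR_LIST,cv2.CHAIN_APPROX_NONE); cv2.drawContours(i,cs,-1,(0,0,255),1)
cv2.imwrite('pics/m4.png',i)
for uv in [(241,256),(280,247),(323,245),(363,256)]:
    print(uv); fitpod(t,uv,[-.2])
```

```text
t=8.90 head 74.2 q7 -0.32 turn 0.1 | shift cm x 0.05 y -0.18 z 10.31
(241, 256)
  yaw0 -0.2 -> 0.4281 0.2716 yaw 0.3 deg  iou 0.952
(280, 247)
  yaw0 -0.2 -> 0.4450 0.1658 yaw -11.2 deg  iou 0.918
(323, 245)
  yaw0 -0.2 -> 0.4498 0.0500 yaw -17.7 deg  iou 0.927
(363, 256)
  yaw0 -0.2 -> 0.4515 -0.0865 yaw -12.2 deg  iou 0.300
```

View pics/m4.png

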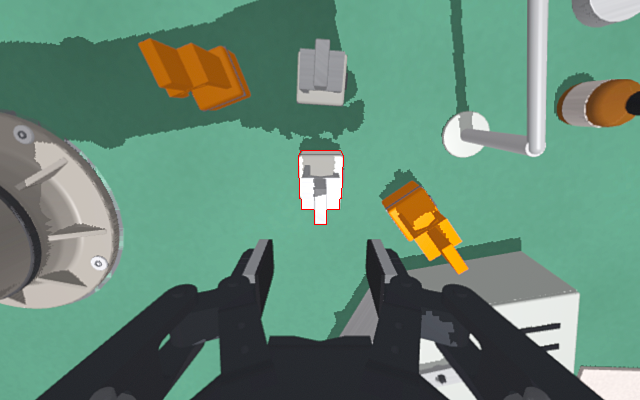

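The overlay matches the pod at (320,190), so I'll grasp it.

Request:
apply_moves:
  increments: [0,-0.2,4.0,0,0,0,3.3,0,0,0,2.0,0,0,0,1.0,0,0,0,0,0]

```text
time: 9.52
eef_pos: [0.4206, -0.0516, 0.2892]
orientation: [0.0, 0.798, 0.603, 0.0]
contact_force: [0.4, -0.3, 0.1]
finger_gap: 0.051
finger_force: 0.0
```

Request:
apply_moves:
  increments: [0,0,0,0,0,0,0,0,0,0,0,0,0,0,0,0]
  grip: 1
  squeeze: 70

```text
time: 10.02
eef_pos: [0.4205, -0.0516, 0.2895]
orientation: [0.001, 0.798, 0.603, 0.0]
contact_force: [-1.6, -0.3, 9.4]
finger_gap: 0.0087
finger_force: 69.2
```

Request:
apply_moves:
  increments: [0,0,-1,0,0,0,-4,0,0,0,-5,0,0,0,-5,0,0,0,0,-10]

```text
time: 10.65
eef_pos: [0.4206, -0.0513, 0.4429]
orientation: [0.002, 0.741, 0.671, 0.002]
contact_force: [-0.3, 0.3, -3.6]
finger_gap: 0.0091
finger_force: 68.8
```

Request:
apply_moves:
  increments: [0,0,0,-2.6,0,0,0,0,0,0,0,0]

```text
time: 11.02
eef_pos: [0.4201, -0.0515, 0.4389]
orientation: [-0.0, 0.727, 0.687, 0.0]
contact_force: [0.9, 0.1, -2.8]
finger_gap: 0.0091
finger_force: 68.8
```

```bash
cat >> h.py <<'E'
M=np.array([.6117,.0695]); ry=np.array([.0568,.9984]); rx=np.array([.9984,-.0568])
def railplan(dx,dy,zg):
    p=M+dx*rx+dy*ry; plan(p[0],p[1],zg,86.7)
E
python3 - <<'E'
from h import *
s=manip.read_state(); print(s['finger_gap'],s['eef_pos'],s['contact_force'])
railplan(-.08,-.06,.134+.145)
c=cap('wrist','w5.png');
E
```

```text
0.009085354684910417 [ 0.42008067 -0.05149315  0.43889031] [ 0.87841452  0.10582504 -2.83201377]
t=11.03 head 86.7 q7 -0.08 turn 0.0 | shift cm x 7.18 y 10.44 z 0.49
```

Request:
apply_moves:
  increments: [2.4,3.5,0,0,2.4,3.5,0,0,2.4,3.4,0,0,0,0,4.5,0,0,0,4.5,0]

```text
time: 11.7
eef_pos: [0.5284, 0.0148, 0.3475]
orientation: [-0.0, 0.727, 0.687, 0.0]
contact_force: [1.0, -0.9, -3.3]
finger_gap: 0.0095
finger_force: 69.3
```

Request:
apply_moves:
  increments: [0,0,0,0,0,2.5,0,0,0,2.5,0,0,0,2,0,0,0,0,0,0]

```text
time: 12.32
eef_pos: [0.5993, 0.0104, 0.3507]
orientation: [0.001, 0.727, 0.687, 0.001]
contact_force: [-0.3, -0.8, -3.0]
finger_gap: 0.0091
finger_force: 69.4
```

Run:
```python
from h import *
s=manip.read_state(); print(s['finger_gap'],s['eef_pos'],s['contact_force'])
railplan(0,-.06,.134+.028)
```

```text
0.009124896014965696 [0.59933636 0.01041586 0.35069243] [-0.32124918 -0.82166863 -2.96427951]
t=12.32 head 86.7 q7 -0.33 turn 0.0 | shift cm x -0.03 y 0.90 z 3.37
```

Request:
apply_moves:
  increments: [0,0.9,0,0,0,0,1.0,0,0,0,1.0,0,0,0,0.7,0,0,0,0,0]

```text
time: 12.95
eef_pos: [0.6067, 0.0101, 0.3209]
orientation: [-0.001, 0.727, 0.687, -0.001]
contact_force: [-0.1, -0.1, -3.0]
finger_gap: 0.009
finger_force: 69.3
```

Run:
```python
from h import *
s=manip.read_state(); print(s['finger_gap'],s['eef_pos'],s['contact_force'])
railplan(0,-.06,.134+.028)
c=cap('side','s5.png'); i=cv2.imread('pics/s5.png')
p=pix(c,(.608,.01,.1))[0].astype(int); print(p)
cv2.imwrite('pics/m5.png',cv2.resize(i[p[1]-70:p[1]+70,p[0]-90:p[0]+90],None,fx=4,fy=4,interpolation=cv2.INTER_CUBIC))
```

```text
0.009040002752838039 [0.60665325 0.01007138 0.32090615] [-0.10244713 -0.12409201 -3.0037551 ]
t=12.95 head 86.8 q7 -0.35 turn 0.1 | shift cm x -0.04 y 0.17 z 0.39
[342 202]
```

View pics/m5.png

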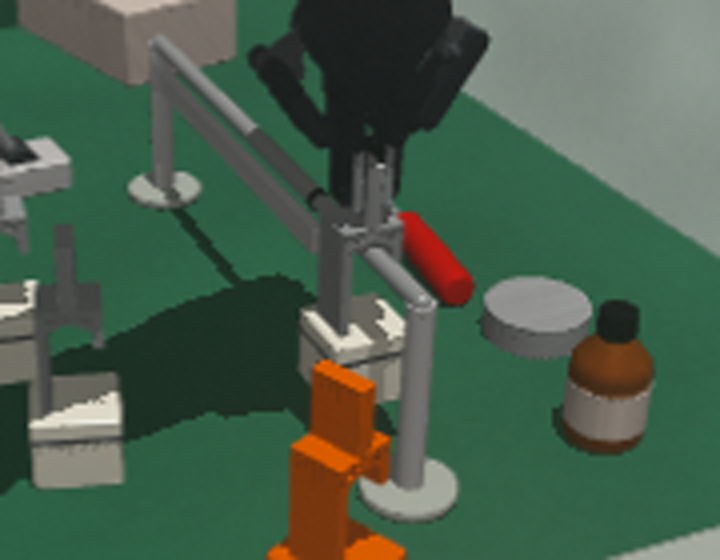

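The hook is on the rail at (370,240) in the crop. I'll lower until it seats.

Request:
apply_moves:
  increments: [0,0.1,0.2,0,0,0,0.2,0,0,0,0,0]

```text
time: 13.38
eef_pos: [0.608, 0.0101, 0.3178]
orientation: [0.0, 0.727, 0.687, 0.0]
contact_force: [0.6, 0.4, -2.9]
finger_gap: 0.0088
finger_force: 69.5
```

Run:
```python
from h import *
s=manip.read_state(); print(s['finger_gap'],s['eef_pos'],s['contact_force'])
```

```text
0.008828875147145383 [0.60803854 0.01006374 0.31778738] [ 0.56526108  0.43072969 -2.86113047]
```

Request:
apply_moves:
  increments: [0,0,0.15,0,0,0,0,0]

```text
time: 13.62
eef_pos: [0.6081, 0.0101, 0.3175]
orientation: [0.0, 0.727, 0.687, 0.0]
contact_force: [-5.5, -0.8, 14.1]
finger_gap: 0.0088
finger_force: 72.0
```

Request:
apply_moves:
  increments: [0,0,0.15,0,0,0,0,0]

```text
time: 13.88
eef_pos: [0.6081, 0.0102, 0.3174]
orientation: [0.001, 0.727, 0.687, 0.0]
contact_force: [-13.3, -1.9, 34.2]
finger_gap: 0.0087
finger_force: 75.0
```

Request:
apply_moves:
  increments: [0,0,0.15,0,0,0,0,0]

```text
time: 14.12
eef_pos: [0.6082, 0.0102, 0.3173]
orientation: [0.001, 0.727, 0.687, 0.001]
contact_force: [-21.3, -3.2, 54.6]
finger_gap: 0.0093
finger_force: 78.1
```

Request:
apply_moves:
  increments: [0,0,-0.3,0,0,-0.1,-0.3,0,0,0,0,0]

```text
time: 14.5
eef_pos: [0.6069, 0.0101, 0.3192]
orientation: [-0.0, 0.727, 0.687, 0.0]
contact_force: [0.5, -0.4, -2.0]
finger_gap: 0.0091
finger_force: 69.4
```

Run:
```python
from h import *
s=manip.read_state(); print(s['finger_gap'],s['eef_pos'],s['contact_force'])
railplan(0,.234,.134+.028+.002)
```

```text
0.009093428999061041 [0.60691959 0.01007021 0.31917184] [ 0.52898725 -0.41034525 -2.04895749]
t=14.50 head 86.8 q7 -0.35 turn 0.1 | shift cm x 29.36 y 0.12 z 0.02
```

Request:
apply_moves:
  increments: [2,0,-0.1,0,3,0,0,0,3,0,0,0,3,0,0,0,3,0,0,0]

```text
time: 15.12
eef_pos: [0.6146, 0.152, 0.3199]
orientation: [-0.0, 0.726, 0.687, -0.0]
contact_force: [-0.1, 0.1, -2.5]
finger_gap: 0.0088
finger_force: 69.4
```

Request:
apply_moves:
  increments: [3,0,0,0,3,0,0,0,3,0,0,0,3,0,0,0,0,0,0,0]

```text
time: 15.75
eef_pos: [0.6204, 0.2737, 0.3198]
orientation: [-0.001, 0.725, 0.689, 0.0]
contact_force: [1.1, 0.9, -2.5]
finger_gap: 0.0089
finger_force: 69.4
```

Run:
```python
from h import *
s=manip.read_state(); print(s['finger_gap'],s['eef_pos'],s['contact_force'])
railplan(0,.234,.134+.028+.002)
```

```text
0.008875858590103054 [0.62040957 0.2737254  0.31980618] [ 1.05716304  0.85562948 -2.5075679 ]
t=15.75 head 87.0 q7 -0.76 turn 0.3 | shift cm x 2.96 y 0.29 z 0.08
```

Request:
apply_moves:
  increments: [1.5,0.1,0,0,1.4,0.1,0,0,0,0,0,0,0,0,0.2,0,0,0,0,0]

```text
time: 16.38
eef_pos: [0.6253, 0.2978, 0.318]
orientation: [0.0, 0.727, 0.687, -0.0]
contact_force: [0.7, 0.3, -2.6]
finger_gap: 0.009
finger_force: 69.4
```

Request:
apply_moves:
  increments: [0,0,0.1,0,0,0,0,0]

```text
time: 16.62
eef_pos: [0.6254, 0.298, 0.3178]
orientation: [0.0, 0.727, 0.687, 0.0]
contact_force: [-1.9, -3.8, 4.1]
finger_gap: 0.0087
finger_force: 70.4
```

Request:
apply_moves:
  increments: [0,0,0,0,0,0,0,0,0,0,0,0]
  grip: 0.5

```text
time: 17.0
eef_pos: [0.6252, 0.2986, 0.3172]
orientation: [-0.0, 0.727, 0.687, 0.0]
contact_force: [0.6, -0.2, -0.0]
finger_gap: 0.0425
finger_force: 0.0
```

Request:
apply_moves:
  increments: [0,0,-1,0,0,0,-4,0,0,0,-5,0,0,0,-4,0]

```text
time: 17.5
eef_pos: [0.6251, 0.2986, 0.4602]
orientation: [0.0, 0.727, 0.687, 0.001]
contact_force: [0.5, 1.1, -0.1]
finger_gap: 0.043
finger_force: 0.0
```

Run:
```python
from h import *
from scipy.optimize import minimize
s=manip.read_state(); print(s['finger_gap'],s['eef_pos'],s['contact_force'])
c=cap('wrist','w6.png'); t=cap('top'); d=cap('side')
# check the hung pod by overlay scores in the wrist view: predicted vs. seen
for uv in [(241,256),(280,247),(323,245)]:
    print(uv); fitpod(t,uv,[-.2])
i=cv2.imread('pics/w6.png')
p=M+.229*ry; m=podmask(c,p[0],p[1],np.radians(-3.3),.028)
cs,_=cv2.findContours(m,cv2.RETR_LIST,cv2.CHAIN_APPROX_NONE); cv2.drawContours(i,cs,-1,(0,0,255),1)
cv2.imwrite('pics/m6.png',i)
```

```text
0.04295259567422029 [0.62506196 0.29858623 0.46021592] [ 0.48583149  1.0671618  -0.05008455]
(241, 256)
  yaw0 -0.2 -> 0.4379 0.2640 yaw -8.4 deg  iou 0.259
(280, 247)
  yaw0 -0.2 -> 0.4163 0.1752 yaw 3.1 deg  iou 0.176
(323, 245)
  yaw0 -0.2 -> 0.4546 0.0678 yaw -17.5 deg  iou 0.327
```

View pics/m6.png

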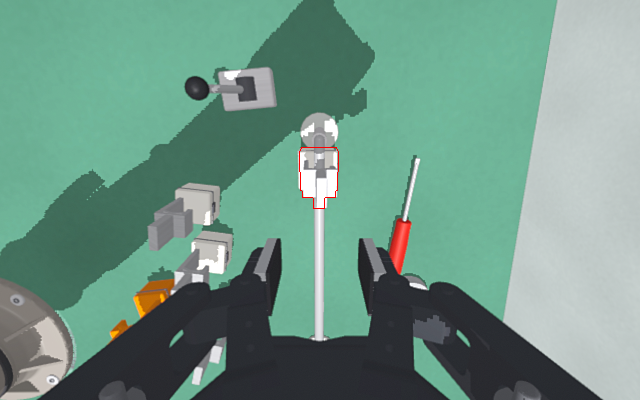

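Pod 4 hangs as modelled, with the overlay matching at (320,178). Next is the leftmost pod, at (0.428, 0.272).

```bash
cat >> h.py <<'E'
def wfit(x,y,yawdeg,c=None,sc=2):
    from scipy.optimize import minimize
    c=c or cap('wrist'); Mk=cv2.resize(topmask(c['img']),None,fx=sc,fy=sc)
    w=cv2.dilate(podmask(c,x,y,np.radians(yawdeg),sc=sc),np.ones((61,61),np.uint8))
    n,l,st,ce=cv2.connectedComponentsWithStats(Mk*w)
    ov=np.bincount(l.ravel(),weights=podmask(c,x,y,np.radians(yawdeg),sc=sc).ravel()); ov[0]=0
    Mk=cv2.morphologyEx((l==np.argmax(ov)).astype(np.uint8),cv2.MORPH_CLOSE,np.ones((9,9),np.uint8))
    best=None
    for y0 in (yawdeg,yawdeg+12,yawdeg-12):
        f=lambda q:1-(lambda r:(r&Mk).sum()/((r|Mk).sum()))(podmask(c,q[0]/100,q[1]/100,np.radians(q[2]*10),sc=sc))
        r=minimize(f,[x*100,y*100,y0/10],method='Nelder-Mead',options=dict(initial_simplex=[[x*100+a,y*100+b,y0/10+d] for a,b,d in [(0,0,0),(1,0,0),(0,1,0),(0,0,.6)]],maxiter=150))
        if best is None or r.fun<best.fun: best=r
    b=best.x; print('wfit %.4f %.4f yaw %.1f iou %.3f'%(b[0]/100,b[1]/100,b[2]*10,1-best.fun)); return b[0]/100,b[1]/100,b[2]*10
E
python3 - <<'E'
from h import *
plan(.428,.272,.234,89)
E
```

```text
t=17.65 head 86.8 q7 -0.75 turn -2.2 | shift cm x -3.03 y -19.67 z 7.15
```

Request:
apply_moves:
  increments: [0,0,0,-2.2,-0.8,-5,0,0,-0.8,-5,0,0,-0.8,-5,0,0,-0.6,-4.6,0,0]

```text
time: 18.27
eef_pos: [0.4269, 0.2714, 0.4562]
orientation: [-0.0, 0.713, 0.701, -0.001]
contact_force: [-0.3, 1.2, 0.5]
finger_gap: 0.0429
finger_force: 0.0
```

Request:
apply_moves:
  increments: [0,0,3.5,0,0,0,3.5,0,0,0,0,0]

```text
time: 18.65
eef_pos: [0.428, 0.2713, 0.3849]
orientation: [-0.001, 0.713, 0.701, -0.003]
contact_force: [-0.3, -0.2, 1.0]
finger_gap: 0.0428
finger_force: 0.0
```

Run:
```python
from h import *
x,y,a=wfit(.428,.272,-1)
plan(x,y,.136,90+a)
```

```text
wfit 0.4375 0.2485 yaw -11.9 iou 0.889
t=18.70 head 89.0 q7 -0.83 turn 11.0 | shift cm x -2.09 y 1.36 z 9.56
```

Run:
```python
from h import *
import h
c=cap('wrist','w7.png')
for v,s_ in ((60,75),(40,90),(90,60)):
    h.topmask=lambda img,v=v,s_=s_:(lambda q:((q[...,1]<s_)&(q[...,2]>v)).astype(np.uint8))(cv2.cvtColor(img,cv2.COLOR_RGB2HSV))
    wfit(.428,.272,-1,c); wfit(.44,.25,-12,c)
    Mk=h.topmask(c['img'])
    for p in ((.428,.272,-1),(.4375,.2485,-11.9)):
        m=podmask(c,p[0],p[1],np.radians(p[2])); print('cover',p,(m&Mk).sum()/m.sum())
t=cap('top'); fitpod(t,(241,256),[0.]); fitpod(t,(246,256),[-.2])
i=cv2.imread('pics/w7.png')
for p,col in (((.428,.272,-1),(0,0,255)),((.4375,.2485,-11.9),(255,0,0))):
    cs,_=cv2.findContours(podmask(c,p[0],p[1],np.radians(p[2])),cv2.RETR_LIST,cv2.CHAIN_APPROX_NONE); cv2.drawContours(i,cs,-1,col,1)
cv2.imwrite('pics/m7.png',i)
```

```text
wfit 0.4375 0.2488 yaw -11.7 iou 0.888
wfit 0.4377 0.2475 yaw -12.7 iou 0.724
cover (0.428, 0.272, -1) 0.5843247025892232
cover (0.4375, 0.2485, -11.9) 0.9892961401232566
wfit 0.4375 0.2489 yaw -11.7 iou 0.884
wfit 0.4377 0.2465 yaw -13.8 iou 0.717
cover (0.428, 0.272, -1) 0.5888733379986004
cover (0.4375, 0.2485, -11.9) 0.9941615309763218
wfit 0.4375 0.2485 yaw -11.8 iou 0.891
wfit 0.4380 0.2466 yaw -13.2 iou 0.726
cover (0.428, 0.272, -1) 0.5773268019594122
cover (0.4375, 0.2485, -11.9) 0.9811871553681479
  yaw0 0.0 -> 0.3818 0.2836 yaw 3.7 deg  iou 0.342
  yaw0 -0.2 -> 0.3756 0.2715 yaw 4.9 deg  iou 0.411
```

The pod was evidently knocked: coverage is 0.99 at the new pose against 0.58 at the old. I'll move over it and refit.

Request:
apply_moves:
  increments: [0,0,0,10.5,-2.1,1.4,0,0,0,0,0,0]

```text
time: 19.18
eef_pos: [0.4391, 0.2475, 0.3885]
orientation: [0.0, 0.775, 0.632, 0.001]
contact_force: [0.2, 0.3, -0.2]
finger_gap: 0.0425
finger_force: 0.0
```

Run:
```python
from h import *
c=cap('wrist','w8.png')
x,y,a=wfit(.4375,.2485,-11.8,c)
plan(x,y,.136,90+a)
i=cv2.imread('pics/w8.png')
for p,col in (((x,y,a),(0,0,255)),((.4375,.2485,-11.8),(255,0,0))):
    cs,_=cv2.findContours(podmask(c,p[0],p[1],np.radians(p[2])),cv2.RETR_LIST,cv2.CHAIN_APPROX_NONE); cv2.drawContours(i,cs,-1,col,1)
cv2.imwrite('pics/m8.png',i)
```

```text
wfit 0.4377 0.2482 yaw -10.4 iou 0.763
t=19.23 head 78.4 q7 -0.95 turn -1.2 | shift cm x -0.03 y -0.09 z 9.74
```

View pics/m8.png

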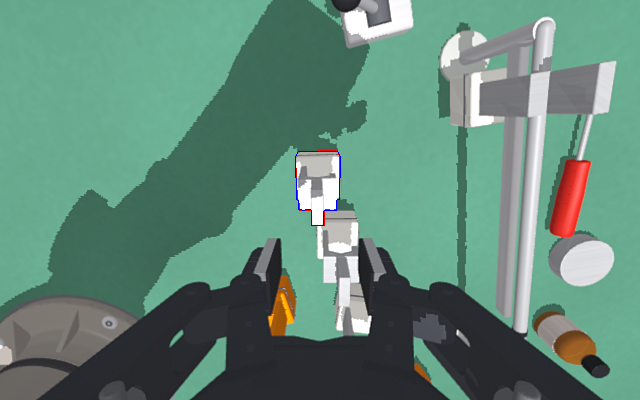

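The overlay fits the displaced pod at (318,185); the neighbour's mask merges with it, which explains the lower IoU. I'll grasp.

Request:
apply_moves:
  increments: [0,-0.1,4.0,-0.6,0,0,3.0,0,0,0,2.0,0,0,0,0.7,0,0,0,0,0]

```text
time: 19.85
eef_pos: [0.4373, 0.2493, 0.2907]
orientation: [-0.0, 0.771, 0.637, 0.0]
contact_force: [-0.6, 0.5, 0.5]
finger_gap: 0.0429
finger_force: 0.0
```

Request:
apply_moves:
  increments: [0,0,0,0,0,0,0,0,0,0,0,0,0,0,0,0]
  grip: 1
  squeeze: 70

```text
time: 20.35
eef_pos: [0.4375, 0.249, 0.2912]
orientation: [0.0, 0.771, 0.637, 0.001]
contact_force: [-2.1, -1.6, 7.7]
finger_gap: 0.0088
finger_force: 68.9
```

Request:
apply_moves:
  increments: [0,0,-1,0,0,0,-4,0,0,0,-5,0,0,0,-5,0,0,0,0,-7.7]

```text
time: 20.98
eef_pos: [0.4374, 0.2494, 0.4448]
orientation: [0.001, 0.726, 0.688, 0.003]
contact_force: [0.2, 0.3, -3.2]
finger_gap: 0.0082
finger_force: 68.6
```

Run:
```python
from h import *
s=manip.read_state(); print(s['finger_gap'],s['eef_pos'],s['contact_force'])
railplan(-.08,-.06,.136+.145)
```

```text
0.008221459008662441 [0.43743393 0.24943007 0.44478067] [ 0.20241341  0.25620166 -3.23103419]
t=20.98 head 86.9 q7 -0.77 turn 0.2 | shift cm x -22.97 y 10.44 z 0.88
```

Request:
apply_moves:
  increments: [0,3.5,0,0,0,3.5,0,0,0,3.4,0,0,-4.5,0,0,0,-4.6,0,0,0]

```text
time: 21.6
eef_pos: [0.5359, 0.1512, 0.4404]
orientation: [-0.0, 0.726, 0.687, -0.0]
contact_force: [1.2, -0.6, -2.6]
finger_gap: 0.0087
finger_force: 69.3
```

Request:
apply_moves:
  increments: [-4.6,0,0,0,-4.6,0,0,0,-4.6,0,0,0,0,0,4,0,0,0,4,0]

```text
time: 22.22
eef_pos: [0.5281, 0.0136, 0.3604]
orientation: [0.001, 0.727, 0.686, 0.001]
contact_force: [0.8, 0.7, -2.8]
finger_gap: 0.009
finger_force: 69.2
```

Run:
```python
from h import *
s=manip.read_state(); print(s['finger_gap'],s['eef_pos'],s['contact_force'])
railplan(-.08,-.06,.136+.058)
railplan(0,-.06,.136+.058)
```

```text
0.00896647195207654 [0.52806472 0.01362152 0.36038771] [ 0.82904299  0.74266924 -2.76070991]
t=22.23 head 86.7 q7 -0.31 turn -0.0 | shift cm x 0.05 y 0.03 z 1.14
t=22.23 head 86.7 q7 -0.31 turn -0.0 | shift cm x 0.06 y 8.03 z 1.14
```

Request:
apply_moves:
  increments: [0,0,1.1,0,0,2.5,0,0,0,2.5,0,0,0,2.0,0,0,0,0.9,0,0]

```text
time: 22.85
eef_pos: [0.6081, 0.0101, 0.3504]
orientation: [0.0, 0.727, 0.687, 0.001]
contact_force: [0.4, -0.1, -1.7]
finger_gap: 0.0087
finger_force: 69.3
```

Request:
apply_moves:
  increments: [0,0,0,0,0,0,1.0,0,0,0,1.0,0,0,0,0.6,0,0,0,0,0]

```text
time: 23.48
eef_pos: [0.6068, 0.0099, 0.3225]
orientation: [-0.0, 0.727, 0.687, -0.0]
contact_force: [1.0, 1.1, -2.2]
finger_gap: 0.0089
finger_force: 69.3
```

Run:
```python
from h import *
s=manip.read_state(); print(s['finger_gap'],s['eef_pos'],s['contact_force'])
railplan(0,-.06,.136+.028)
railplan(0,.174,.136+.028)
```

```text
0.00889870080595611 [0.60682011 0.00990798 0.32254702] [ 1.0040869   1.07223072 -2.16321253]
t=23.48 head 86.8 q7 -0.32 turn 0.1 | shift cm x -0.02 y 0.15 z 0.35
t=23.48 head 86.8 q7 -0.32 turn 0.1 | shift cm x 23.38 y 0.13 z 0.35
```

Request:
apply_moves:
  increments: [2,0,0.1,0,3,0,0,0,3,0,0,0,3,0,0,0,3,0,0,0]

```text
time: 24.1
eef_pos: [0.6148, 0.152, 0.3226]
orientation: [-0.0, 0.726, 0.687, 0.0]
contact_force: [-0.0, 0.8, -2.7]
finger_gap: 0.0086
finger_force: 69.3
```

Request:
apply_moves:
  increments: [3,0,0,0,3,0.1,0,0,2,0,0,0,0,0,0,0]

```text
time: 24.6
eef_pos: [0.6199, 0.2318, 0.3223]
orientation: [-0.0, 0.726, 0.688, 0.0]
contact_force: [0.4, -0.5, -1.8]
finger_gap: 0.0086
finger_force: 69.3
```

Run:
```python
from h import *
s=manip.read_state(); print(s['finger_gap'],s['eef_pos'],s['contact_force'])
railplan(-.001,.174,.136+.028)
```

```text
0.00864612949010112 [0.61994176 0.23179534 0.32229874] [ 0.35601331 -0.5039657  -1.75800116]
t=24.60 head 86.9 q7 -0.67 turn 0.2 | shift cm x 1.15 y -0.00 z 0.33
```

Request:
apply_moves:
  increments: [1.1,0,0,0,0,0,0,0,0,0,0.2,0,0,0,0,0]

```text
time: 25.1
eef_pos: [0.6211, 0.2399, 0.32]
orientation: [0.0, 0.727, 0.687, -0.0]
contact_force: [-0.5, 1.0, -2.9]
finger_gap: 0.0089
finger_force: 69.3
```

Request:
apply_moves:
  increments: [0,0,0.12,0,0,0,0,0]

```text
time: 25.35
eef_pos: [0.6213, 0.2402, 0.3194]
orientation: [0.0, 0.727, 0.687, 0.0]
contact_force: [0.3, -1.3, 1.6]
finger_gap: 0.009
finger_force: 69.9
```

Request:
apply_moves:
  increments: [0,0,0,0,0,0,0,0,0,0,0,0]
  grip: 0.5

```text
time: 25.72
eef_pos: [0.621, 0.2405, 0.319]
orientation: [-0.0, 0.727, 0.687, 0.0]
contact_force: [0.1, 0.0, 0.5]
finger_gap: 0.0426
finger_force: 0.0
```

Request:
apply_moves:
  increments: [0,0,-1,0,0,0,-4,0,0,0,-5,0,0,0,-4,0]

```text
time: 26.22
eef_pos: [0.6209, 0.2405, 0.462]
orientation: [0.0, 0.727, 0.687, 0.001]
contact_force: [0.7, 0.3, -0.6]
finger_gap: 0.0429
finger_force: 0.0
```

```bash
cat >> h.py <<'E'
def cover(c,x,y,a,z0=0):
    m=podmask(c,x,y,np.radians(a),z0); return (m&topmask(c['img'])).sum()/m.sum()
E
python3 - <<'E'
from h import *
c=cap('wrist','w9.png'); p=M+.171*ry
print('hung cover',cover(c,*p,-3.3,.028),'off 1cm',cover(c,*(p-.01*ry),-3.3,.028))
for q in ((.4449,.166,-11.5),(.4499,.05,-18)): print(cover(c,*q))
plan(.4449,.166,.234,78.5)
E
```

```text
hung cover 0.9531627233220666 off 1cm 0.8896226415094339
0.9576502732240437
0.30459992269037495
t=26.27 head 86.8 q7 -0.64 turn 8.3 | shift cm x -10.87 y -15.80 z 7.85
```

Request:
apply_moves:
  increments: [0,0,0,8.3,-2.7,-4,0,0,-2.7,-4,0,0,-2.7,-4,0,0,-2.7,-3.8,0,0]

```text
time: 26.9
eef_pos: [0.4431, 0.1657, 0.4595]
orientation: [0.0, 0.774, 0.633, 0.0]
contact_force: [0.1, -0.2, -0.2]
finger_gap: 0.0427
finger_force: 0.0
```

Request:
apply_moves:
  increments: [0,0,3.8,0,0,0,3.8,0,0,0,0,0]

```text
time: 27.28
eef_pos: [0.444, 0.1659, 0.3819]
orientation: [-0.001, 0.774, 0.633, -0.002]
contact_force: [0.1, 1.3, 0.6]
finger_gap: 0.0425
finger_force: 0.0
```

Run:
```python
from h import *
c=cap('wrist','w10.png'); print(cover(c,.4449,.166,-11.5))
x,y,a=wfit(.4449,.166,-11.5,c); print(cover(c,x,y,a))
plan(.4449,.166,.136,78.5); plan(x,y,.136,90+a)
```

```text
0.9856283422459893
wfit 0.4452 0.1661 yaw -11.5 iou 0.967
0.9856283422459893
t=27.32 head 78.5 q7 -0.76 turn -0.0 | shift cm x -0.02 y 0.03 z 9.24
t=27.32 head 78.5 q7 -0.76 turn 0.0 | shift cm x -0.01 y 0.06 z 9.24
```

Request:
apply_moves:
  increments: [0,0,4.0,0,0,0,3.0,0,0,0,1.7,0,0,0,0.6,0,0,0,0,0]

```text
time: 27.95
eef_pos: [0.4452, 0.1665, 0.291]
orientation: [0.0, 0.775, 0.633, 0.001]
contact_force: [0.1, 0.2, 1.3]
finger_gap: 0.0427
finger_force: 0.0
```

Request:
apply_moves:
  increments: [0,0,0,0,0,0,0,0,0,0,0,0,0,0,0,0]
  grip: 1
  squeeze: 70

```text
time: 28.45
eef_pos: [0.445, 0.1664, 0.291]
orientation: [0.0, 0.775, 0.633, 0.001]
contact_force: [-1.3, -0.2, 9.2]
finger_gap: 0.0085
finger_force: 69.1
```

Request:
apply_moves:
  increments: [0,0,-1,0,0,0,-4,0,0,0,-5,0,0,0,-5,0,0,0,0,-8.2]

```text
time: 29.08
eef_pos: [0.445, 0.1666, 0.4444]
orientation: [0.001, 0.727, 0.687, 0.003]
contact_force: [-0.2, 0.3, -4.3]
finger_gap: 0.009
finger_force: 68.8
```

Run:
```python
from h import *
s=manip.read_state(); print(s['finger_gap'],s['eef_pos'],s['contact_force'])
railplan(-.08,-.06,.136+.145)
```

```text
0.008981773046931757 [0.44497651 0.16663601 0.44438046] [-0.17784341  0.25820845 -4.2860498 ]
t=29.07 head 86.8 q7 -0.58 turn 0.1 | shift cm x -14.74 y 9.21 z 0.84
```

Request:
apply_moves:
  increments: [0,3.1,0,0,0,3.1,0,0,0,3.0,0,0,-4.9,0,0,0,-4.9,0,0,0]

```text
time: 29.7
eef_pos: [0.5307, 0.0621, 0.4402]
orientation: [-0.0, 0.727, 0.687, -0.0]
contact_force: [1.3, 0.0, -2.1]
finger_gap: 0.0091
finger_force: 69.3
```

Request:
apply_moves:
  increments: [-4.9,0,0,0,0,0,4,0,0,0,4,0,0,0,1.0,0,0,0,0,0]

```text
time: 30.32
eef_pos: [0.5282, 0.0143, 0.3506]
orientation: [-0.0, 0.727, 0.686, -0.0]
contact_force: [0.1, 0.5, -2.7]
finger_gap: 0.0086
finger_force: 69.3
```

Run:
```python
from h import *
s=manip.read_state(); print(s['finger_gap'],s['eef_pos'],s['contact_force'])
railplan(-.001,-.06,.136+.058)
```

```text
0.008648102777011626 [0.52816749 0.01431081 0.35063845] [ 0.09811285  0.52160096 -2.68643754]
t=30.32 head 86.7 q7 -0.29 turn -0.0 | shift cm x -0.01 y 7.93 z 0.16
```

Same insertion, this time sliding to dy = 0.117.

Request:
apply_moves:
  increments: [0,2.5,0,0,0,2.5,0,0,0,2.0,0,0,0,0.9,0,0,0,0,0,0]

```text
time: 30.95
eef_pos: [0.6071, 0.0097, 0.3508]
orientation: [0.0, 0.727, 0.686, 0.0]
contact_force: [-1.4, 0.3, -3.5]
finger_gap: 0.0091
finger_force: 69.4
```

Request:
apply_moves:
  increments: [0,0,1.0,0,0,0,1.0,0,0,0,0.8,0,0,0,0,0]

```text
time: 31.45
eef_pos: [0.6066, 0.0096, 0.3211]
orientation: [-0.0, 0.727, 0.686, -0.001]
contact_force: [0.1, -0.4, -2.2]
finger_gap: 0.009
finger_force: 69.4
```

Run:
```python
from h import *
s=manip.read_state(); print(s['finger_gap'],s['eef_pos'],s['contact_force'])
railplan(-.001,.117,.136+.028)
```

```text
0.008996563786198427 [0.60656892 0.00955757 0.32112823] [ 0.1117731  -0.37419278 -2.21117303]
t=31.45 head 86.7 q7 -0.29 turn -0.0 | shift cm x 17.71 y 0.06 z 0.21
```

Request:
apply_moves:
  increments: [2,0,0,0,3,0,0,0,3,0,0,0,3,0,0,0,3,0,0,0]

```text
time: 32.08
eef_pos: [0.6149, 0.1515, 0.3225]
orientation: [-0.0, 0.727, 0.687, 0.0]
contact_force: [1.2, -0.7, -2.9]
finger_gap: 0.009
finger_force: 69.4
```

Request:
apply_moves:
  increments: [2,0.1,0,0,1.7,0,0,0,0,0,0,0,0,0,0,0]

```text
time: 32.58
eef_pos: [0.6183, 0.1853, 0.322]
orientation: [0.0, 0.728, 0.686, -0.0]
contact_force: [0.2, 0.6, -2.0]
finger_gap: 0.0088
finger_force: 69.4
```

Run:
```python
from h import *
s=manip.read_state(); print(s['finger_gap'],s['eef_pos'],s['contact_force'])
railplan(-.001,.117,.136+.028)
```

```text
0.008763469721055357 [0.61825712 0.18525123 0.32196207] [ 0.19081032  0.6439444  -2.0395155 ]
t=32.58 head 86.6 q7 -0.58 turn -0.1 | shift cm x 0.11 y -0.10 z 0.30
```

Request:
apply_moves:
  increments: [0,-0.1,0.2,0,0,0,0,0]

```text
time: 32.83
eef_pos: [0.6171, 0.1855, 0.3199]
orientation: [0.0, 0.728, 0.686, -0.0]
contact_force: [0.4, 1.0, -2.7]
finger_gap: 0.0088
finger_force: 69.5
```

Request:
apply_moves:
  increments: [0,0,0.1,0,0,0,0,0]

```text
time: 33.08
eef_pos: [0.6174, 0.1859, 0.3195]
orientation: [0.0, 0.727, 0.686, 0.0]
contact_force: [0.6, -1.8, 3.6]
finger_gap: 0.0089
finger_force: 70.4
```

Request:
apply_moves:
  increments: [0,0,0,0,0,0,0,0,0,0,0,0]
  grip: 0.5

```text
time: 33.45
eef_pos: [0.6171, 0.1864, 0.319]
orientation: [-0.0, 0.727, 0.686, 0.0]
contact_force: [-0.2, -0.1, -0.9]
finger_gap: 0.0427
finger_force: 0.0
```

Request:
apply_moves:
  increments: [0,0,-1,0,0,0,-4,0,0,0,-5,0,0,0,-4,0]

```text
time: 33.95
eef_pos: [0.617, 0.1863, 0.4619]
orientation: [0.0, 0.727, 0.686, 0.001]
contact_force: [0.3, -0.7, 0.1]
finger_gap: 0.0426
finger_force: 0.0
```

Run:
```python
from h import *
c=cap('wrist','w11.png'); p=M+.116*ry
print('hung cover',cover(c,*p,-3.3,.028),'next',cover(c,.4499,.05,-18))
plan(.4499,.05,.234,72)
```

```text
hung cover 0.9553099471407976 next 0.7443664573328408
t=34.00 head 86.7 q7 -0.54 turn 14.7 | shift cm x -18.18 y -11.72 z 7.83
```

Request:
apply_moves:
  increments: [0,0,0,10,0,0,0,4.7,-4.5,-3,0,0,-4.5,-3,0,0,-4.5,-3,0,0]

```text
time: 34.62
eef_pos: [0.4883, 0.0848, 0.4594]
orientation: [0.0, 0.809, 0.588, 0.0]
contact_force: [1.3, -0.6, 1.1]
finger_gap: 0.0426
finger_force: 0.0
```

Request:
apply_moves:
  increments: [-4.6,-2.7,0,0,0,0,3.7,0,0,0,3.7,0,0,0,0,0]

```text
time: 35.12
eef_pos: [0.4492, 0.0502, 0.3839]
orientation: [-0.001, 0.809, 0.588, -0.001]
contact_force: [0.3, -0.1, 1.5]
finger_gap: 0.0423
finger_force: 0.0
```

Run:
```python
from h import *
c=cap('wrist','w12.png'); print(cover(c,.4499,.05,-18))
x,y,a=wfit(.4499,.05,-18,c); print(cover(c,x,y,a))
plan(x,y,.136,90+a)
```

```text
0.9834653806407165
wfit 0.4499 0.0497 yaw -19.2 iou 0.970
0.9937737806987201
t=35.17 head 72.0 q7 -0.59 turn 1.2 | shift cm x -0.06 y 0.03 z 9.44
```

Request:
apply_moves:
  increments: [0,0,4.0,1,0,0,3.0,0,0,0,1.7,0,0,0,0.7,0,0,0,0,0]

```text
time: 35.8
eef_pos: [0.4504, 0.0505, 0.2919]
orientation: [0.0, 0.814, 0.581, 0.0]
contact_force: [-0.4, 0.2, -0.2]
finger_gap: 0.043
finger_force: 0.0
```

Request:
apply_moves:
  increments: [0,0,0,0,0,0,0,0,0,0,0,0,0,0,0,0]
  grip: 1
  squeeze: 70

```text
time: 36.3
eef_pos: [0.4502, 0.0504, 0.292]
orientation: [0.0, 0.814, 0.58, 0.001]
contact_force: [-2.4, 0.3, 9.2]
finger_gap: 0.0087
finger_force: 69.1
```

Request:
apply_moves:
  increments: [0,0,-1,0,0,0,-3,0,0,0,-4,0,0,0,0,-8,0,0,0,-7.7]

```text
time: 36.92
eef_pos: [0.4498, 0.0503, 0.3722]
orientation: [0.0, 0.726, 0.688, 0.001]
contact_force: [-0.3, -0.9, -3.3]
finger_gap: 0.0087
finger_force: 68.5
```

Run:
```python
from h import *
s=manip.read_state(); print(s['finger_gap'],s['eef_pos'],s['contact_force'])
railplan(-.08,-.06,.136+.058)
```

```text
0.008693046302009642 [0.44978407 0.05032963 0.37220313] [-0.31481485 -0.88372239 -3.33852216]
t=36.92 head 86.9 q7 -0.34 turn 0.2 | shift cm x -3.16 y 8.06 z 2.32
```

Request:
apply_moves:
  increments: [-1.6,4,0,0,-1.6,4,0,0,0,0,2.0,0,0,0,0,0]

```text
time: 37.42
eef_pos: [0.5274, 0.0136, 0.3503]
orientation: [-0.001, 0.727, 0.686, -0.001]
contact_force: [-0.6, -0.1, -2.8]
finger_gap: 0.0086
finger_force: 69.2
```

Run:
```python
from h import *
s=manip.read_state(); print(s['finger_gap'],s['eef_pos'],s['contact_force'])
railplan(-.001,-.06,.136+.058)
```

```text
0.008561142268370193 [0.52744267 0.01358773 0.35029304] [-0.58362257 -0.05468475 -2.82284982]
t=37.42 head 86.7 q7 -0.27 turn -0.0 | shift cm x 0.07 y 7.99 z 0.13
```

Request:
apply_moves:
  increments: [0,2.5,0,0,0,2.5,0,0,0,2.0,0,0,0,1.0,0,0,0,0,0,0]

```text
time: 38.05
eef_pos: [0.6077, 0.0093, 0.3515]
orientation: [-0.0, 0.727, 0.686, 0.0]
contact_force: [-0.6, 0.1, -1.8]
finger_gap: 0.0084
finger_force: 69.3
```

Request:
apply_moves:
  increments: [0,0,1.0,0,0,0,1.0,0,0,0,0.8,0,0,0,0,0]

```text
time: 38.55
eef_pos: [0.6074, 0.0091, 0.3221]
orientation: [-0.001, 0.727, 0.686, -0.001]
contact_force: [-0.6, -0.2, -2.9]
finger_gap: 0.0092
finger_force: 69.3
```

Run:
```python
from h import *
s=manip.read_state(); print(s['finger_gap'],s['eef_pos'],s['contact_force'])
railplan(-.001,.062,.137+.028)
```

```text
0.009150602416472203 [0.60741303 0.00910491 0.32209911] [-0.60058979 -0.17158636 -2.91344385]
t=38.55 head 86.7 q7 -0.26 turn -0.0 | shift cm x 12.25 y -0.02 z 0.21
```

Request:
apply_moves:
  increments: [2,0,0,0,3,0,0,0,3,0,0,0,3,0,0,0,1.3,0,0,0]

```text
time: 39.17
eef_pos: [0.6146, 0.135, 0.3234]
orientation: [-0.0, 0.726, 0.687, 0.001]
contact_force: [0.1, -0.3, -3.1]
finger_gap: 0.0092
finger_force: 69.3
```

Request:
apply_moves:
  increments: [0,0,0,0,0,0,0.1,0,0,0,0,0]

```text
time: 39.55
eef_pos: [0.615, 0.1307, 0.322]
orientation: [0.0, 0.728, 0.686, -0.0]
contact_force: [-0.4, -0.0, -2.4]
finger_gap: 0.0086
finger_force: 69.4
```

Run:
```python
from h import *
s=manip.read_state(); print(s['finger_gap'],s['eef_pos'],s['contact_force'])
railplan(-.001,.062,.137+.028)
```

```text
0.008562716321123487 [0.61496046 0.13074211 0.32196255] [-0.38080309 -0.00828198 -2.42617085]
t=39.55 head 86.6 q7 -0.46 turn -0.1 | shift cm x 0.07 y -0.08 z 0.20
```

Request:
apply_moves:
  increments: [0,-0.1,0.1,0,0,0,0,0]

```text
time: 39.8
eef_pos: [0.6138, 0.1316, 0.321]
orientation: [-0.0, 0.727, 0.686, -0.0]
contact_force: [-0.5, -0.3, -2.8]
finger_gap: 0.009
finger_force: 69.3
```

Request:
apply_moves:
  increments: [0,0,0.1,0,0,0,0,0]

```text
time: 40.05
eef_pos: [0.6141, 0.1319, 0.3205]
orientation: [0.0, 0.727, 0.686, 0.0]
contact_force: [-0.5, -1.1, 3.9]
finger_gap: 0.0087
finger_force: 70.4
```

Request:
apply_moves:
  increments: [0,0,0,0,0,0,0,0,0,0,0,0]
  grip: 0.5

```text
time: 40.42
eef_pos: [0.6139, 0.132, 0.32]
orientation: [-0.0, 0.727, 0.686, 0.0]
contact_force: [-0.0, 0.6, -1.1]
finger_gap: 0.0429
finger_force: 0.0
```

Request:
apply_moves:
  increments: [0,0,-1,0,0,0,-4,0,0,0,-5,0,0,0,-4,0,0,0,0,-3.3]

```text
time: 41.05
eef_pos: [0.6142, 0.1322, 0.4646]
orientation: [0.002, 0.707, 0.707, 0.003]
contact_force: [0.2, 1.1, -1.3]
finger_gap: 0.0427
finger_force: 0.0
```

Run:
```python
from h import *
c=cap('wrist','w13.png')
for d in (.0615,.116,.171,.229):
    p=M+d*ry; print(d,'hung cover',cover(c,*p,-3.3,.028))
plan(.43,.405,.24,90)
t=cap('top'); print(topmask(t['img'])[225:275,225:380].sum())
```

```text
0.0615 hung cover 0.9590527873704983
0.116 hung cover 0.9553008595988539
0.171 hung cover 0.9512310606060606
0.229 hung cover 0.9699474079639369
t=41.10 head 90.2 q7 -0.37 turn 0.2 | shift cm x 27.30 y -18.39 z 6.77
3539
```

All four are hung. Next, over to the valve with the fingers closed, on the robot's side of the ball.

Request:
apply_moves:
  increments: [0,-5,0,0,0,-5,0,0,1,-5,0,0,4,-3.4,0,0,5,0,0,0]
  grip: 1

```text
time: 41.78
eef_pos: [0.4279, 0.2323, 0.4607]
orientation: [0.001, 0.708, 0.706, 0.0]
contact_force: [0.8, -0.1, -0.1]
finger_gap: -0.0001
finger_force: 0.0
```

Request:
apply_moves:
  increments: [5,0,0,0,5,0,0,0,5,0,0,0,2.3,0,0,0,0,0,0,0]

```text
time: 42.4
eef_pos: [0.4296, 0.4061, 0.4594]
orientation: [-0.0, 0.707, 0.707, -0.001]
contact_force: [0.5, -0.9, -0.1]
finger_gap: 0.0001
finger_force: 0.0
```

Run:
```python
from h import *
print(manip.read_state()['finger_gap'])
plan(.43,.405,.087,90)
t=cap('top'); w=cap('wrist')
# ball in the wrist/top views: dark blob near prediction
for c in (w,t):
    p=pix(c,(.4953,.4059,.088))[0]; u,v=p.astype(int); r=22 if c is w else 8
    g=c['img'].max(2)[max(v-r,0):v+r,max(u-r,0):u+r]<45; ys,xs=np.nonzero(g)
    if len(xs): q=(xs.mean()+max(u-r,0),ys.mean()+max(v-r,0)); print(p,q,len(xs),atz(c,q,.088))
```

```text
0.00013434132135003565
t=42.40 head 90.0 q7 -0.98 turn 0.0 | shift cm x -0.11 y 0.04 z 21.74
[372.70450054 172.60993191] (np.float64(369.843137254902), np.float64(169.0392156862745)) 51 [0.49151255 0.41040568 0.088     ]
[182.19278257 224.14832718] (np.float64(182.16666666666666), np.float64(224.41666666666666)) 60 [0.49461033 0.40593307 0.088     ]
```

Request:
apply_moves:
  increments: [0,0,5.5,0,0,0,5.5,0,0,0,5.5,0,0,0,5.0,0,0,0,0,0]

```text
time: 43.12
eef_pos: [0.4297, 0.4028, 0.2425]
orientation: [0.0, 0.708, 0.706, -0.003]
contact_force: [0.0, 0.2, 0.1]
finger_gap: 0.0001
finger_force: 0.0
```

Request:
apply_moves:
  increments: [0,1.5,0,0,0,1.5,0,0,0,1.5,0,0,0,1.5,0,0,0,1.0,0,0]

```text
time: 43.75
eef_pos: [0.5012, 0.4049, 0.2453]
orientation: [0.0, 0.707, 0.707, 0.0]
contact_force: [-2.8, 0.2, 9.3]
finger_gap: -0.0001
finger_force: 4.5
```

Request:
apply_moves:
  increments: [0,1.0,0,0,0,1.0,0,0,0,0.8,0,0,0,0,0,0]

```text
time: 44.25
eef_pos: [0.5285, 0.4047, 0.2447]
orientation: [0.0, 0.707, 0.707, -0.0]
contact_force: [-0.1, -0.7, 0.3]
finger_gap: -0.0004
finger_force: 0.0
```

Request:
apply_moves:
  increments: [0,0.7,0,0,0,0.5,0,0,0,0,0,0]

```text
time: 44.62
eef_pos: [0.5404, 0.4049, 0.245]
orientation: [0.0, 0.707, 0.707, 0.0]
contact_force: [-0.0, -0.6, -0.7]
finger_gap: -0.0001
finger_force: 0.0
```

Request:
apply_moves:
  increments: [0,0.4,0,0,0,0.3,0,0,0,0,0,0]

```text
time: 45.0
eef_pos: [0.5472, 0.405, 0.2451]
orientation: [0.0, 0.707, 0.707, 0.0]
contact_force: [-0.2, -0.2, -0.1]
finger_gap: -0.0003
finger_force: 0.0
```

Run:
```python
from h import *
t=cap('top','t14.png'); w=cap('wrist','w14.png'); s=cap('side','s14.png')
for ax in (.532,.54): print(pix(t,(ax+.045,.405,.088)),pix(w,(ax+.045,.405,.088)),pix(s,(ax+.045,.405,.088)))
```

```text
[[184.15976723 192.78871848]] [[378.36253521 265.04208568]] [[268.88894026 149.68797123]]
[[184.32245179 189.76420036]] [[393.94528119 265.04048195]] [[271.3776184  149.26022291]]
```

Request:
apply_moves:
  increments: [0,0.3,0,0,0,0.3,0,0,0,0,0,0]

```text
time: 45.52
eef_pos: [0.5522, 0.4052, 0.2448]
orientation: [-0.001, 0.707, 0.707, -0.001]
contact_force: [-8.3, -1.0, 3.6]
finger_gap: 0.0002
finger_force: 4.1
```

Request:
apply_moves:
  increments: [0,0.3,0,0,0,0.2,0,0,0,0,0,0]

```text
time: 45.9
eef_pos: [0.5541, 0.4058, 0.2445]
orientation: [-0.002, 0.706, 0.708, -0.004]
contact_force: [-32.1, -6.7, 17.1]
finger_gap: 0.0
finger_force: 16.0
```

Run:
```python
from h import *
w=cap('wrist','w15.png'); s=cap('side','s15.png')
a=cv2.imread('pics/s15.png')[110:200,220:340]; b=cv2.imread('pics/w15.png')[160:400,200:520]
cv2.imwrite('pics/m15.png',np.hstack([cv2.resize(a,(400,300),interpolation=cv2.INTER_CUBIC),cv2.resize(b,(400,300))]))
```

```text
(no output)
```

View pics/m15.png

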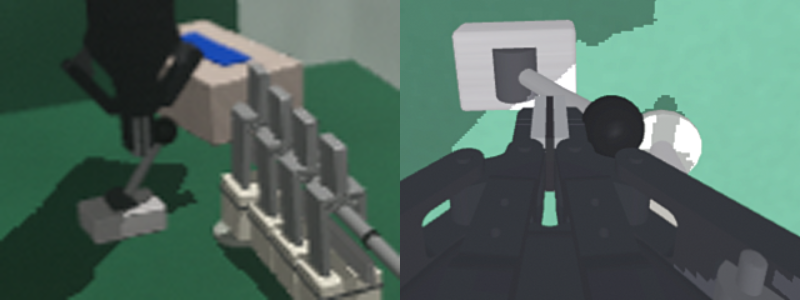

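The lever is hard on its far stop (32 N at the predicted position), with the ball ahead of the fingers. All four pods hang past the mark. I'll back off and verify numerically.

Request:
apply_moves:
  increments: [0,-1,0,0,0,-3,0,0,0,-3,0,0,0,-3,-3,0,0,0,-6,0]

```text
time: 46.62
eef_pos: [0.4557, 0.405, 0.3343]
orientation: [-0.0, 0.706, 0.708, -0.002]
contact_force: [1.6, 0.4, 0.3]
finger_gap: 0.0002
finger_force: 0.0
```

Request:
apply_moves:
  increments: [0,0,-6,0,0,0,-3,0,0,-5,0,0,0,0,0,0,0,0,0,0]

```text
time: 47.25
eef_pos: [0.4083, 0.4049, 0.4254]
orientation: [0.0, 0.707, 0.707, 0.0]
contact_force: [0.3, -0.4, -1.1]
finger_gap: 0.0002
finger_force: 0.0
```

Run:
```python
from h import *
s=manip.read_state(); print(s['time'],s['eef_pos'],s['contact_force'])
w=cap('wrist'); t=cap('top'); d=cap('side')
for n,c,r in (('w',w,25),('t',t,8),('s',d,9)):
    p=pix(c,(.579,.405,.088))[0]; u,v=p.astype(int)
    if not(r<u<640-r and r<v<400-r): print(n,'out',p); continue
    g=c['img'].max(2)[v-r:v+r,u-r:u+r]<50; ys,xs=np.nonzero(g)
    if len(xs): q=(xs.mean()+u-r,ys.mean()+v-r); print(n,p,q,len(xs),atz(c,q,.088))
for k in (.0615,.116,.171,.229):
    p=M+k*ry; print(k,[round(cover(c,*p,-3.3,.028),3) for c in (t,d)])
```

```text
47.25 [0.40834806 0.40490112 0.42535164] [ 0.34952922 -0.35600802 -1.05076927]
w [471.26315716 180.20671447] (np.float64(466.08870967741933), np.float64(173.8790322580645)) 124 [0.57206595 0.41228068 0.088     ]
t [184.20037488 192.03180663] (np.float64(183.0), np.float64(188.0)) 1 [0.5897227  0.40874064 0.088     ]
s [269.51231738 149.58078362] (np.float64(268.55102040816325), np.float64(148.77551020408163)) 49 [0.57859673 0.41247755 0.088     ]
0.0615 [np.float64(0.831), np.float64(0.92)]
0.116 [np.float64(0.842), np.float64(0.963)]
0.171 [np.float64(0.876), np.float64(0.97)]
0.229 [np.float64(0.967), np.float64(0.986)]
```

```bash
python3 -c "
from rig import manip
print(manip.hand_in())"
```

```text
the job is handed in; nothing more can be done
None
```

The job is done and handed in at about 47 s: the door is propped with the stay's middle hole over the peg, all four white pods hang past the mark with hooks opening away from the robot, and the purge lever was pushed over to its open stop last; I did not touch the orange look-alikes, bottle, dish or screwdriver.

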